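Open the sample warmer and lock its lid stay

ROBOT

A 6-joint arm with a two-finger parallel gripper is mounted at the origin on a cart in front of the work surface, level with it; the furniture and walls round the work are solid. World frame = base frame: x ahead of the robot, y to its left, z up, the work surface at z = 0. Lengths are in mm, angles in degrees, forces in N, time in s.
With the tool pointing down it reaches from about 300 to 850 mm from the base axis. Payload 4.2 kg.
Tool frame: the origin (TCP) lies at the very end of the fingers, on their centre line; the grasp point (between the pads) lies 19 mm behind it; z points along the fingers, x is the direction in which the jaws open and shut, and the axes are right-handed (so a half turn about z gives the same grasp; the last joint's range is limited). The gripper opens to 91 mm and grips with 3 to 60 N. Pads are 32 mm wide; open, the fingers measure 118 mm over their backs; the gripper's body (76 mm by 178 mm) begins 60 mm behind the grasp point.
Start: joints at [71.62, 18.312, 89.639, -0, 72.044, -1.146], TCP at [170.366, 549.198, 213.976] pointing down, gripper open.
Joint ranges: [-177.97, 177.97], [-48.28, 115.42], [12.27, 149.76], [-77.06, 257.06], [2.81, 150.46], [-146.56, 146.56]. Speed limits (degrees/s): [147.25, 147.25, 180, 180, 180, 180].

INTERFACE

Orientations are given as [roll, pitch, yaw] about the fixed x, y, z axes, in that order (R = Rz(yaw) Ry(pitch) Rx(roll)).
In Python, from workcell import env gives the robot as it stands.
- The arm moves only by the tool servo_tool, never from a script. Its argument "plan" is a list of rows, each a list of 3 entries, a list of its own where there are three numbers: the turn, a rotation vector about the tool's x, y, z in degrees, then the shift along the tool's x, y, z in mm, then the finger opening in mm, from 0 to 91.2. In form: [[[ax, ay, az], [dx, dy, dz], claw], ...]. A call has exactly 10 rows; each row shifts and turns the pose as measured when the row begins, along the tool's axes as they then stand; what a row does not reach is not made up. A row lasts 1/8 s, in which the tool goes at most 62.5 mm and 10.7 degrees, less where a joint would pass 70% of its speed; a pose out of reach is approached as far as the arm can. A call with a gripper value outside its range is refused whole. The fingers move at their own pace and stop on an object; "squeeze" is the grip in N (left out, the last holds). Time passes only in rows, so rows that do not move let the fingers close, or fill a call up. It gives the time, the measured TCP pose, the force and the opening at its end, in the units of the state.
- env.state(): the state, without advancing time (a new reading comes with each control period).
- env.grab_frame(name): name is "scene" or "top" or "wrist"; returns a dict with "pixels" (384x512x3 uint8, red, green, blue), "intrinsics" (3x3 intrinsics, pixels), "eye" and "attitude" of the camera in the world. Camera axes: x right, y up, looking along -z (the intrinsics and any distortion apply to the point x, -y, -z); pixel columns grow to the right and rows downward; lengths in mm; the calibration is good to about 2 mm. The wrist camera is an equidistant fisheye: a pixel r from the principal point sees the ray r / f radians off the axis. A picture is of the moment at which its call begins. There is no depth.
- env.job_done(): hands the job in, once; it reports no verdict.
The state is a dict: "time_s": time; "qpos": joint angles; "qvel": joint speeds; "effort": joint torques, N m; "ee_pos": TCP position; "ee_rot": TCP orientation; "force": force on the tool from outside, world axes, zero at the start; "torque": the same for the moment, N m; "gripper_width": finger opening in mm.
Only numpy, scipy, OpenCV 4.12 (cv2) and the standard library are available. Lean on these libraries where they do the work, as an engineer would, in place of code of your own. Each camera call takes 0.05 s, during which the arm holds its last target.

TASK

Open the sample warmer for loading: first take the small carton off its lid and stand it upright on the desk, then raise the lid by its front lip until the stiff hinge holds it, and push the knob of the folding stay away from the front, through straight and onto its stop, so that the stay is locked and the lid stays up by itself. Do not tip the carton over, and do not shift or knock over the bottle, beaker, pen cup or timer.

Things in the scene. Friction and masses are not known exactly. Their poses are not given: they have to be found in the camera images.
- case: The sample warmer, fixed: white open housing 150 mm deep (its x), 170 wide (y), 100 high; origin under its centre; x points from front to rear, y to its left seen from the front (the stay's side), z up. Its grey lid, shut at first, has the same outline, underside 101 mm and top 117 mm above the desk, hinged along the rear. Free desk: x 0.34 to 0.95, y -0.09 to 0.75, but for the things told here.
- lid_hinge (a point): Middle of the lid's hinge line, at case x 0.072, y 0, z 0.101 m; the line runs along the case's y.
- lid_lip (a point): Middle of the lower front edge of the lid's black lip (moves with the lid): the lip is a plate 64 mm wide, 10 mm thick, standing out 30 mm from the housing's front, underside level with the lid's; this edge is 177 mm from the hinge line. Nothing lies under it: a fingertip can hook it from below.
- lid (a joint): Lid angle in rad: 0 shut, grows as the lid rises, 1.26 when the stay is straight (as high as it goes). The stiff hinge holds the lid where it is left from about 0.95 up; well below that it falls shut. About 3 N at the lip lifts it.
- stay_pivot (a point): Pivot of the folding stay on the case's left wall, at case x 0.028, z 0.066 m. The stay is two flat steel links, each 72 mm from pin to pin, 85 to 95 mm left of the case's middle plane: one from this pivot to the knob, the other from the knob to the lid's left edge.
- stay_knob (a point): Middle of the white knob at the stay's knee: a pin 18 mm in diameter along the case's y, from 95 to 129 mm left of the middle plane (this point at 115 mm). Lid shut, it hangs at case x -0.038, z 0.037 m. As the lid rises it swings up about the stay's pivot, on the front side. Locked, it is at case x 0.045, z 0.136.
- stay_knee (a joint): Angle of the stay's knee in rad: 0 folded with the lid shut, 1.98 straight, 2.20 on its stop, past straight towards the rear: locked, it then carries the lid. With the lid up and held by its hinge, pushing the knob to the case's rear straightens the knee, lifts the lid the last bit and goes over centre onto the stop; a few newtons.
- centrifuge: Fixed bench centrifuge, 205 mm high; it fills x 0.63 to 0.96, y 0.01 to 0.27 m. Flat or far things also on the desk: a marker near x 0.76, y 0.36, a pen at x 0.55 to 0.70, y -0.06 to 0.00, forceps near x 0.58, y 0.62, a tip box at y over 0.70.
- carton: Small upright cardboard carton, 58 mm (its x) by 54 mm (its y), 84 mm high, 40 to 90 g, origin at the centre of its underside; at the start it stands on the lid.
- bottle: White squeeze bottle with a cap, 37 mm in diameter, 118 mm high, standing; origin at the centre of its underside. Leave it alone.
- beaker: White plastic beaker, 66 mm in diameter, 73 mm high, standing, with used tips in it; origin at the centre of its underside. Leave it alone.
- pen_cup: Cup of pens, 42 mm in diameter, 88 mm high, its pens up to 145 mm, standing; origin at the centre of its underside. Leave it alone.
- timer: Small white bench timer, 41 mm (its x) by 66 mm (its y), 67 mm high; origin at the centre of its underside. Leave it alone.
Mind the look-alikes: they are no part of the job. Leave any purple or yellow look-alike of the carton alone.

How it is judged (in metres and radians):
On the way, in this order (a step that is already met when the one before it is completed fails the run):
1. the carton stands upright on the desk, with the lid still down (height (world z) of carton below 0.012 m and angle between carton's own z axis and vertical below 0.12 rad and value of joint lid below 0.3 rad), for 0.2 s.
2. the lid is raised (value of joint lid above 1 rad), for 0.2 s.
At the end, for the whole second after the job is handed in: The stay's knee is past straight at its stop (above 2.10 rad; straight is 1.98), the lid is up (above 1.15 rad) and at rest, and the carton stands at rest on the desk, upright within 0.12 rad (value of joint stay_knee above 2.1 rad and value of joint lid above 1.15 rad and velocity of joint lid between -0.05 and 0.05 rad/s and height (world z) of carton below 0.012 m and angle between carton's own z axis and vertical below 0.12 rad and linear speed of carton below 0.02 m/s); the robot touches nothing.
It fails at once if the carton is tipped over (angle between carton's own z axis and vertical above 0.6 rad).
It fails at once if the white bottle is shifted by more than 25 mm or tipped (distance of bottle from where it was at the start of the episode above 0.025 m or angle between bottle's own z axis and vertical above 0.4 rad).
It fails at once if the beaker is shifted by more than 25 mm or tipped (distance of beaker from where it was at the start of the episode above 0.025 m or angle between beaker's own z axis and vertical above 0.4 rad).
It fails at once if the pen cup is shifted by more than 25 mm or tipped (distance of pen_cup from where it was at the start of the episode above 0.025 m or angle between pen_cup's own z axis and vertical above 0.4 rad).
It fails at once if the timer is shifted by more than 25 mm or tipped (distance of timer from where it was at the start of the episode above 0.025 m or angle between timer's own z axis and vertical above 0.4 rad).
It also fails if it takes over 69 s, if anything falls off the work surface, if the arm or the gripper's body presses on something with over 40 N, if the wrist force passes 120 N, or if a joint passes its speed limit or range.

## Working session

There is one attempt and no reset: what is moved stays moved. The work goes in short steps, Python scripts to look and compute and a tool call to move; the robot and the scene stay as the last step left them, time stands still between calls to the robot, and variables do not carry over. Pictures are saved under pics/ and viewed, and the job is handed in when it is done.

Besides the shell and the picture viewer there is one more tool, called after ">>>" by a JSON object that holds its "method" and its "body". servo_tool: Moves the arm, as the interface text tells. Its arguments: {"type":"object","properties":{"plan":{"type":"array"},"squeeze":{"type":"number"}},"required":["plan"]}

```bash
ls -la; mkdir -p pics
cat > h.py <<'E'
import numpy as np, cv2
from workcell import env
def grab(n,save=None):
    f=env.grab_frame(n)
    if save: cv2.imwrite('pics/'+save,cv2.cvtColor(f['pixels'],cv2.COLOR_RGB2BGR))
    return f
E
python3 - <<'E'
from h import *
print(env.state())
for n in ('scene','top','wrist'):
    f=grab(n,n+'0.png'); print(n,f['intrinsics'],f['eye'],f['attitude'],[k for k in f])
E
```

```text
total 12
drwxr-xr-x  3 agent agent 4096 Dec  6 16:24 .
drwxr-xr-x 23 root  root  4096 Dec  6 16:24 ..
drwxr-xr-x  2 agent agent 4096 Dec  6 16:24 pics
{'time_s': 0.0, 'qpos': array([ 7.16197577e+01,  1.83517911e+01,  8.97053283e+01, -1.97884520e-03,
        7.20441893e+01, -1.14412492e+00]), 'qvel': array([ 0.11742945,  0.005749  , -0.03259771, -0.00841706, -0.04520299,
       -0.05200165]), 'effort': array([-1.66887610e-03, -4.12456763e+01, -2.31975675e+01,  7.23990239e-02,
        4.57939622e-02, -1.45785048e-04]), 'ee_pos': array([170.21352064, 548.70614712, 213.12608388]), 'ee_rot': array([-1.79999858e+02,  1.01326074e-01,  7.27644944e+01]), 'force': array([0.23382195, 0.18761883, 0.05888433]), 'torque': array([ 0.00371581,  0.02424849, -0.02475736]), 'gripper_width': 91.39502901075463}
scene [[490.40194347   0.         246.50844733]
 [  0.         490.40194347 192.79171484]
 [  0.           0.           1.        ]] [ 809.01884871 -411.01820169 1385.57331645] [29.19938591 -0.7021359  18.78863862] ['pixels', 'intrinsics', 'eye', 'attitude']
top [[383.17389519   0.         251.61678308]
 [  0.         383.17389519 187.58129248]
 [  0.           0.           1.        ]] [ 428.70602792  289.29083102 1205.94972379] [  9.25998823  -0.16956667 -90.31259384] ['pixels', 'intrinsics', 'eye', 'attitude']
wrist [[297.31863964   0.         253.57126985]
 [  0.         297.31863964 188.86219202]
 [  0.           0.           1.        ]] [ 90.71582758 574.24043297 385.09712408] [-16.99836543   0.1155572   72.76905429] ['pixels', 'intrinsics', 'eye', 'attitude']
```

View pics/scene0.png

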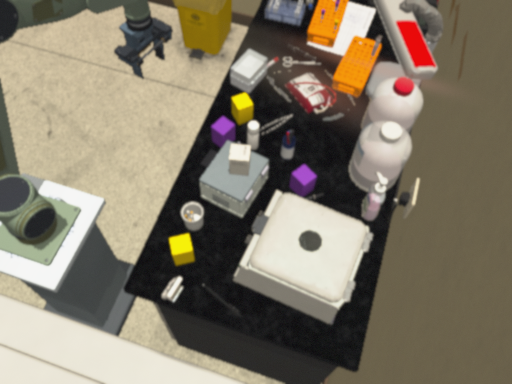

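View pics/top0.png

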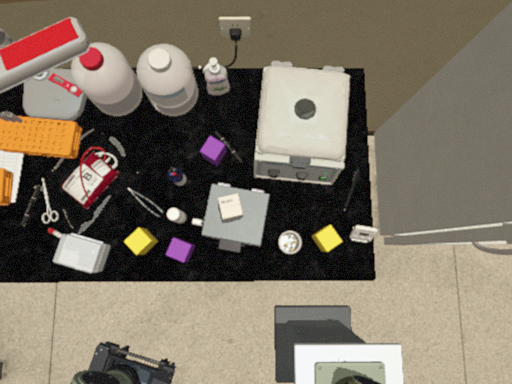

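View pics/wrist0.png

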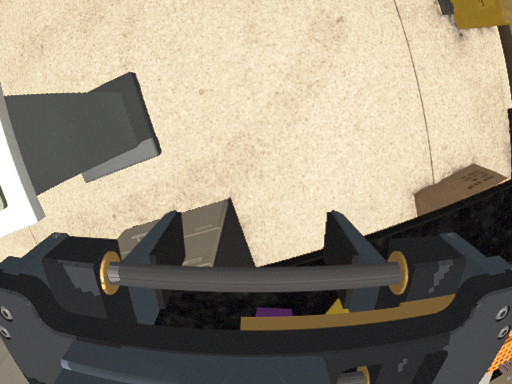

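```bash
cat >> h.py <<'E'
from scipy.spatial.transform import Rotation as Rn
def cam(n):
    f=env.grab_frame(n); return f
def ray(f,u,v,fish=False):
    K=f['intrinsics']; x=(u-K[0,2])/K[0,0]; y=(v-K[1,2])/K[1,1]
    if fish:
        t=np.hypot(x,y); s=np.sin(t)/max(t,1e-9); d=np.array([x*s,-y*s,-np.cos(t)])
    else: d=np.array([x,-y,-1.])
    return np.array(f['eye']),Rn.from_euler('xyz',f['attitude'],degrees=True).apply(d)
def onz(f,u,v,z,fish=False):
    e,d=ray(f,u,v,fish); return (e+d*(z-e[2])/d[2]).round(1)
def proj(f,p,fish=False):
    K=f['intrinsics']; c=Rn.from_euler('xyz',f['attitude'],degrees=True).inv().apply(np.array(p,float)-f['eye'])
    x,y,z=c[0],-c[1],-c[2]
    if fish:
        r=np.hypot(x,y); t=np.arctan2(r,z); k=t/max(r,1e-9); return np.array([K[0,0]*x*k+K[0,2],K[1,1]*y*k+K[1,2]])
    return np.array([K[0,0]*x/z+K[0,2],K[1,1]*y/z+K[1,2]])
def crop(f,x0,y0,x1,y1,s,name):
    im=cv2.cvtColor(f['pixels'][y0:y1,x0:x1],cv2.COLOR_RGB2BGR)
    cv2.imwrite('pics/'+name,cv2.resize(im,None,fx=s,fy=s,interpolation=cv2.INTER_CUBIC))
E
python3 - <<'E'
from h import *
import pickle
f={n:cam(n) for n in('top','scene')}
pickle.dump(f,open('f0.pkl','wb'))
crop(f['top'],120,160,280,270,5,'t1.png')
crop(f['scene'],170,80,320,220,4,'s1.png')
E
```

```text
(no output)
```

View pics/t1.png

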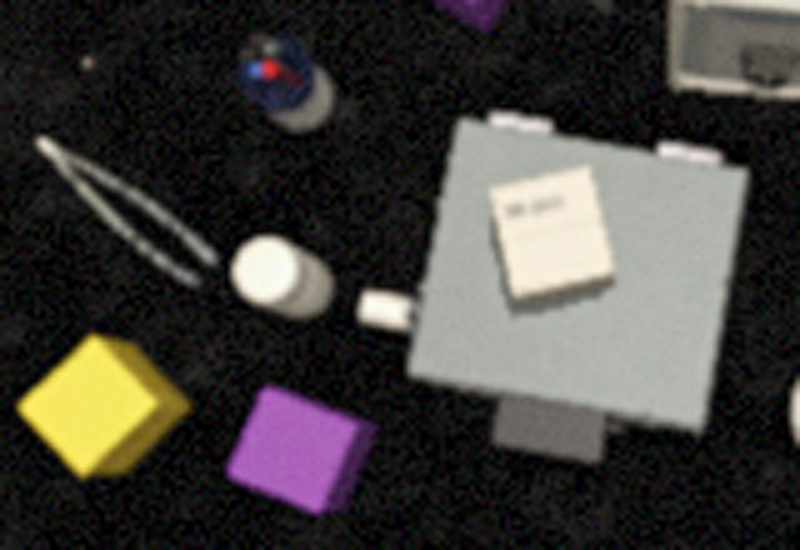

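View pics/s1.png

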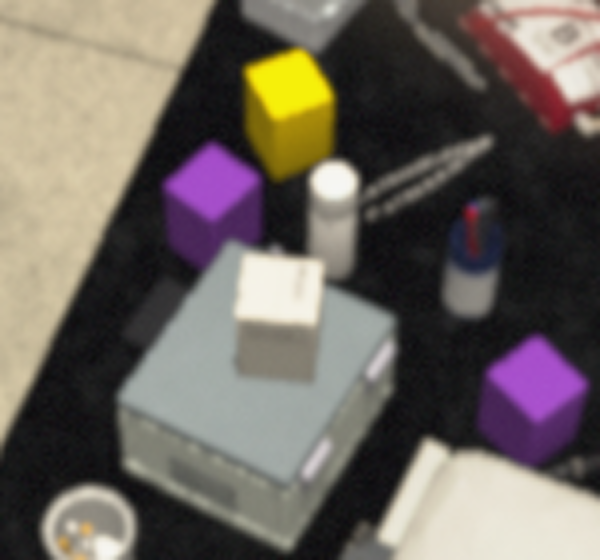

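Run:
```python
from h import *
import pickle
f=pickle.load(open('f0.pkl','rb'))
t=f['top']
def P(X,Y): return (X+.5)/5-.5+120,(Y+.5)/5-.5+160
c=np.array([onz(t,*P(*p),117) for p in [(460,118),(748,170),(705,432),(408,375)]])
print('lid corners RL,RR,FR,FL',c.tolist(),c.mean(0))
hsv=cv2.cvtColor(t['pixels'],cv2.COLOR_RGB2HSV)
print(t['pixels'][228,225],t['pixels'][207,230],t['pixels'][245,230])
px=t['pixels'].astype(int)
m=((px.sum(2)>330)&(px.sum(2)<560)&(px[...,2]-px[...,0]>=0)).astype(np.uint8); 
mm=np.zeros_like(m); mm[175:255,195:275]=1; m*=mm
cs,_=cv2.findContours(m,0,2); k=max(cs,key=cv2.contourArea); ap=cv2.approxPolyDP(cv2.convexHull(k),4,True)[:,0]
w=np.array([onz(t,a,b,117) for a,b in k[:,0]])[:,:2].astype(np.float32)
r=cv2.minAreaRect(w); print('lid rect',r)
q=((px[...,0]-px[...,2]>8)&(px.sum(2)>500)).astype(np.uint8)*mm
cs,_=cv2.findContours(q,0,2); k=max(cs,key=cv2.contourArea)
w=np.array([onz(t,a,b,201) for a,b in k[:,0]])[:,:2].astype(np.float32)
print('carton',cv2.contourArea(k),cv2.minAreaRect(w))
c=np.array([onz(t,*P(*p),201) for p in [(490,186),(590,166),(613,275),(514,299)]])
print('carton corners',c.tolist(),c.mean(0))
print('lip',[onz(t,*P(*p),111).tolist() for p in [(500,397),(606,412),(602,463),(493,443)]])
print('bottle top',onz(t,*P(270,270),118),'knob end',[onz(t,*P(*p),37).tolist() for p in [(360,305),(408,312)]])
print('pencup',onz(t,*P(290,100),44),'purple',onz(t,*P(295,450),70),'yel',onz(t,*P(90,405),70), onz(t,327,238,70))
print('beaker',onz(t,290,242,73),'timer',onz(t,362,233,67))
s=f['scene']
def S(X,Y): return (X+.5)/4-.5+170,(Y+.5)/4-.5+80
print('scene carton top',[onz(s,*S(*p),201).tolist() for p in [(240,255),(325,260),(318,325),(235,320)]])
print('scene lid',[onz(s,*S(*p),117).tolist() for p in [(398,320),(290,480),(120,400),(235,242)]])
print('scene bottle top',onz(s,*S(334,183),118))
```

```text
lid corners RL,RR,FR,FL [[619.6, 400.4, 117.0], [588.5, 234.7, 117.0], [439.8, 260.8, 117.0], [472.5, 428.1, 117.0]] [530.1 331.  117. ]
[173 177 169] [246 236 219] [109 105 101]
lid rect ((507.70001220703125, 366.79998779296875), (0.0, 0.0), 0.0)
carton 452.0 ((545.6654052734375, 342.9147644042969), (60.656097412109375, 57.02197265625), 13.909395217895508)
carton corners [[568.3, 375.6, 201.0], [578.7, 322.7, 201.0], [520.7, 310.6, 201.0], [508.4, 362.5, 201.0]] [544.025 342.85  201.   ]
lip [[460.1, 376.6, 111.0], [451.3, 316.5, 111.0], [422.9, 318.8, 111.0], [434.4, 380.3, 111.0]]
bottle top [532.2 507.4 118. ] knob end [[518.3, 468.2, 37.0], [513.8, 438.9, 37.0]]
pencup [644.2 512.7  44. ] purple [431.2 499.5  70. ] yel [457.9 620.4  70. ] [462.5  63.9  70. ]
beaker [451.4 173.4  73. ] timer [476.7 -40.8  67. ]
scene carton top [[509.3, 361.3, 201.0], [569.6, 377.6, 201.0], [582.8, 322.3, 201.0], [525.1, 306.7, 201.0]]
scene lid [[623.5, 399.0, 117.0], [590.6, 239.2, 117.0], [447.7, 261.8, 117.0], [480.2, 426.4, 117.0]]
scene bottle top [535.8 506.2 118. ]
```

```bash
cat >> h.py <<'E'
C0=np.array([532.,331.,0]); YAW=-10.6
RC=Rn.from_euler('z',YAW,degrees=True)
def case(p): return C0+RC.apply(np.array(p,float))
def tocase(p): return RC.inv().apply(np.array(p,float)-C0)
def Rtool(rpy): return Rn.from_euler('xyz',rpy,degrees=True)
# tool pointing to case rear, 'tilt' deg below horizontal, camera to front-low (flip) side
def Rtilt(tilt,flip=1):
    t=np.radians(tilt); z=np.array([np.cos(t),0,-np.sin(t)]); y=flip*np.array([np.sin(t),0,np.cos(t)]); x=np.cross(y,z)
    return RC*Rn.from_matrix(np.c_[x,y,z])
def steps(P,R,n=10,start=None):
    """rows to go from current (or start) pose to P,R"""
    if start is None:
        s=env.state(); p,r=s['ee_pos'],Rtool(s['ee_rot'])
    else: p,r=start
    p=np.array(p,float); rv=(r.inv()*R).as_rotvec(degrees=True)/n
    d=(np.array(P)-p)/n
    for i in range(n):
        print(np.round(rv,1).tolist(), np.round(r.inv().apply(d),0).tolist()); r=r*Rn.from_rotvec(rv,degrees=True)
    return np.array(P),R
def st():
    s=env.state(); print(round(s['time_s'],2),'pos',s['ee_pos'].round(1),'rot',s['ee_rot'].round(1),'case',tocase(s['ee_pos']).round(1),'F',s['force'].round(1),'w',round(s['gripper_width'],1),'q',s['qpos'].round(0))
E
python3 - <<'E'
from h import *
st()
steps([545.5,343,255],Rtool([180,0,103.5]))
# stay kinematics
from scipy.optimize import fsolve
S=np.array([28,66.]);H=np.array([72,101.]);K=np.array([-38,37.])
L=fsolve(lambda p:[np.hypot(*(p-K))-72,np.hypot(*(p-S))-2*72*np.sin(.58)],[-35,108]);print('L',L)
for th in [0,.5,.9,1.0,1.1,1.15,1.2,1.25]:
    v=L-H;c,s=np.cos(-th),np.sin(-th);l=H+[c*v[0]-s*v[1],s*v[0]+c*v[1]]
    d=l-S;D=np.hypot(*d);h=np.sqrt(max(0,72**2-D*D/4));m=(S+l)/2;n=np.array([-d[1],d[0]])/D
    print(th,'pin',l.round(),'D',D.round(),'knob',(m+n*h).round(1))
E
```

```text
0.25 pos [170.3 549.  213.6] rot [-180.     0.    72.8] case [-395.6  147.7  213.6] F [0.1 0.1 1.2] w 91.3 q [72. 18. 90. -0. 72. -1.]
[-0.0, 0.0, -3.1] [-9.0, 42.0, -4.0]
[-0.0, 0.0, -3.1] [-11.0, 41.0, -4.0]
[-0.0, 0.0, -3.1] [-13.0, 41.0, -4.0]
[-0.0, 0.0, -3.1] [-15.0, 40.0, -4.0]
[-0.0, 0.0, -3.1] [-17.0, 39.0, -4.0]
[-0.0, 0.0, -3.1] [-19.0, 38.0, -4.0]
[-0.0, 0.0, -3.1] [-21.0, 37.0, -4.0]
[-0.0, 0.0, -3.1] [-23.0, 36.0, -4.0]
[-0.0, 0.0, -3.1] [-25.0, 35.0, -4.0]
[-0.0, 0.0, -3.1] [-27.0, 33.0, -4.0]
L [-38.1714842  108.99979579]
0 pin [-38. 109.] D 79.0 knob [-37.9  37. ]
0.5 pin [-21. 161.] D 107.0 knob [-39.4  91.3]
0.9 pin [ 10. 192.] D 128.0 knob [-14.2 124.4]
1.0 pin [ 19. 198.] D 132.0 knob [ -4.7 130.1]
1.1 pin [ 29. 203.] D 137.0 knob [  6.1 134.6]
1.15 pin [ 34. 205.] D 139.0 knob [ 12.3 136.3]
1.2 pin [ 40. 207.] D 141.0 knob [ 19.3 137.5]
1.25 pin [ 45. 208.] D 143.0 knob [ 28.3 138. ]
```

Candidates for the carton in the top view are beige (230,207), purple (180,250) and (213,150), and yellow (140,241) and (327,238). I chose the beige one on the grey lid, and the crop t1 confirms it. The bottle is at (175,215), the knob at (197,222) and the lip at (230,245).

>>> {"method": "servo_tool", "body": {"plan": [[[0,0,-3.1],[-9,42,-6],91],[[0,0,-3.1],[-11,41,-6],91],[[0,0,-3.1],[-13,41,-6],91],[[0,0,-3.1],[-15,40,-6],91],[[0,0,-3.1],[-17,39,-6],91],[[0,0,-3.1],[-19,38,-4],91],[[0,0,-3.1],[-21,37,-4],91],[[0,0,-3.1],[-23,36,-4],91],[[0,0,-3.1],[-25,35,0],91],[[0,0,-3.1],[-27,33,0],91]], "squeeze": 12}}

```text
time_s: 1.5
ee_pos: [556.4, 344.1, 255.4]
ee_rot: [-179.9, 0.0, 105.1]
force: [1.0, -0.1, 0.2]
gripper_width: 91.1
```

Run:
```python
from h import *
f=grab('wrist','w1.png'); st()
steps([545.5,343,222],Rtool([180,0,103.5]))
```

```text
1.55 pos [561.4 340.9 254.7] rot [179.9   0.3 105. ] case [ 27.1  15.2 254.7] F [ 4.3 -1.4 -0.1] w 91.0 q [ 30.  25.  74.  -0.  81. -75.]
[0.0, 0.0, 0.2] [1.0, -1.0, 3.0]
[0.0, 0.0, 0.2] [1.0, -1.0, 3.0]
[0.0, 0.0, 0.2] [1.0, -1.0, 3.0]
[0.0, 0.0, 0.2] [1.0, -1.0, 3.0]
[0.0, 0.0, 0.2] [1.0, -1.0, 3.0]
[0.0, 0.0, 0.2] [1.0, -1.0, 3.0]
[0.0, 0.0, 0.2] [1.0, -1.0, 3.0]
[0.0, 0.0, 0.2] [1.0, -1.0, 3.0]
[0.0, 0.0, 0.2] [1.0, -2.0, 3.0]
[0.0, 0.0, 0.2] [1.0, -2.0, 3.0]
```

View pics/w1.png

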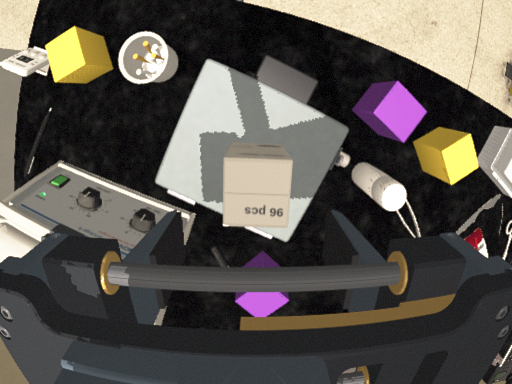

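Run:
```python
from h import *
f=cam('wrist'); st()
for p in [(224,168),(291,170),(289,227),(224,225),(257,197)]: print(onz(f,*p,201,True))
print(proj(f,[545.5,343,201],True))
steps([545.5,343,154],Rtool([180,0,103.5]),8)
```

```text
1.6 pos [558.7 342.4 254.5] rot [-1.799e+02  1.000e-01  1.048e+02] case [ 24.1  16.1 254.5] F [ 0.3  0.  -0.6] w 90.9 q [ 31.  25.  74.  -0.  81. -74.]
[537.3 310.8 201. ]
[525.2 361.8 201. ]
[572.2 374.7 201. ]
[584.5 321.9 201. ]
[553.6 341.9 201. ]
[260.98708896 188.0090384 ]
[-0.0, 0.0, 0.2] [1.0, -2.0, 13.0]
[-0.0, 0.0, 0.2] [1.0, -2.0, 13.0]
[-0.0, 0.0, 0.2] [1.0, -2.0, 13.0]
[-0.0, 0.0, 0.2] [0.0, -2.0, 13.0]
[-0.0, 0.0, 0.2] [0.0, -2.0, 13.0]
[-0.0, 0.0, 0.2] [0.0, -2.0, 13.0]
[-0.0, 0.0, 0.2] [0.0, -2.0, 13.0]
[-0.0, 0.0, 0.2] [0.0, -2.0, 13.0]
```

>>> {"method": "servo_tool", "body": {"plan": [[[0,0,0.3],[1,-4,5],91],[[0,0,0.3],[0,-4,8],91],[[0,0,0.3],[0,-3,13],91],[[0,0,0.3],[0,-1,14],91],[[0,0,0],[0,0,14],91],[[0,0,0],[0,0,14],91],[[0,0,0],[0,0,14],91],[[0,0,0],[0,0,12],91],[[0,0,0],[0,0,6],91],[[0,0,0],[0,0,0],91]]}}

```text
time_s: 2.85
ee_pos: [541.9, 341.3, 145.8]
ee_rot: [-179.7, 0.2, 103.7]
force: [-0.1, 0.7, 0.6]
gripper_width: 91.1
```

Run:
```python
from h import *
f=grab('wrist','w2.png'); st()
```

```text
2.9 pos [542.1 341.5 146.2] rot [-1.797e+02  1.000e-01  1.037e+02] case [  8.   12.1 146.2] F [-0.   0.1  0.4] w 91.2 q [ 31.  27.  86.  -0.  67. -72.]
```

View pics/w2.png

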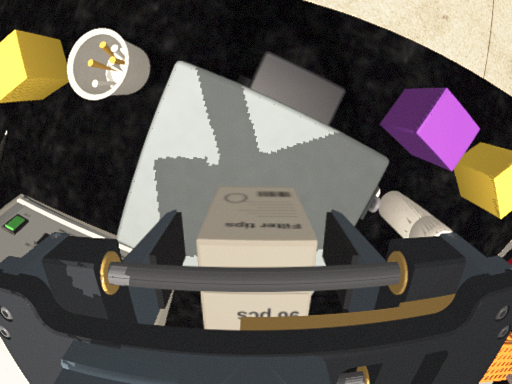

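The carton, at columns 200-315, sits between the fingers at columns 150 and 345. Closing now.

>>> {"method": "servo_tool", "body": {"plan": [[[0,0,0],[0,0,0],70],[[0,0,0],[0,0,0],56],[[0,0,0],[0,0,0],45],[[0,0,0],[0,0,0],40],[[0,0,0],[0,0,0],40],[[0,0,0],[0,0,0],40],[[0,0,0],[0,0,-4],40],[[0,0,0],[0,0,-8],40],[[0,0,0],[0,0,-10],40],[[0,0,0],[0,0,0],40]], "squeeze": 14}}

```text
time_s: 4.15
ee_pos: [543.2, 342.1, 172.0]
ee_rot: [-180.0, 0.1, 103.7]
force: [0.2, 0.6, -0.7]
gripper_width: 54.3
```

Run:
```python
from h import *
f=cam('scene'); crop(f,170,80,320,220,4,'s2.png'); st()
steps([545,122,185],Rtool([180,0,90]),10)
```

```text
4.2 pos [542.9 342.  171.4] rot [-1.799e+02  1.000e-01  1.037e+02] case [  8.7  12.8 171.4] F [ 0.4  0.4 -1. ] w 53.5 q [ 31.  26.  84.  -0.  70. -72.]
[-0.0, 0.0, 1.4] [-21.0, -5.0, -1.0]
[-0.0, 0.0, 1.4] [-22.0, -4.0, -1.0]
[-0.0, 0.0, 1.4] [-22.0, -4.0, -1.0]
[-0.0, 0.0, 1.4] [-22.0, -3.0, -1.0]
[-0.0, 0.0, 1.4] [-22.0, -3.0, -1.0]
[-0.0, 0.0, 1.4] [-22.0, -2.0, -1.0]
[-0.0, 0.0, 1.4] [-22.0, -2.0, -1.0]
[-0.0, 0.0, 1.4] [-22.0, -1.0, -1.0]
[-0.0, 0.0, 1.4] [-22.0, -1.0, -1.0]
[-0.0, 0.0, 1.4] [-22.0, -0.0, -1.0]
```

View pics/s2.png

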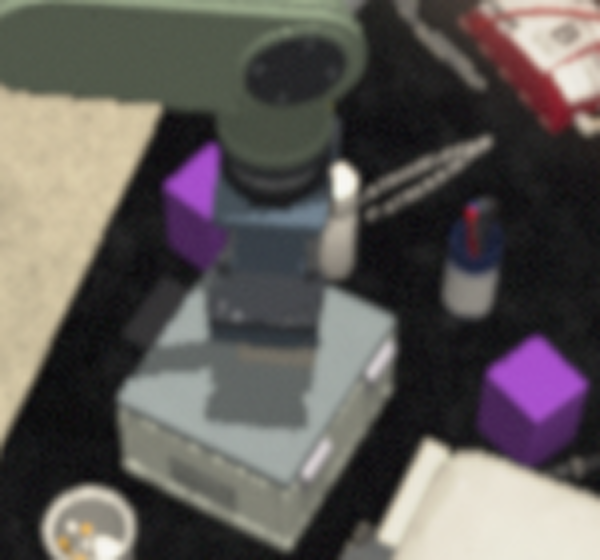

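>>> {"method": "servo_tool", "body": {"plan": [[[0,0,0],[0,0,-10],40],[[0,0,0],[-10,-1,-10],40],[[0,0,1.7],[-25,-4,0],40],[[0,0,1.7],[-33,-5,0],40],[[0,0,1.7],[-36,-4,0],40],[[0,0,1.7],[-36,-3,0],40],[[0,0,1.7],[-33,-2,0],40],[[0,0,1.7],[-25,-1,0],40],[[0,0,1.7],[-10,0,0],40],[[0,0,1.7],[0,0,0],40]]}}

```text
time_s: 5.45
ee_pos: [553.8, 114.9, 193.3]
ee_rot: [-179.8, 0.4, 88.9]
force: [-0.3, -0.5, -0.6]
gripper_width: 54.3
```

Run:
```python
from h import *
f=grab('scene','s3.png');grab('wrist','w3.png'); st()
steps([545,122,50],Rtool([180,0,90]),10)
```

```text
5.55 pos [553.9 116.1 193.3] rot [-179.8    0.4   89.1] case [  61.1 -207.2  193.3] F [ 0.5  0.3 -0.7] w 53.9 q [ 11.  18.  93.  -0.  69. -78.]
[-0.0, 0.0, -0.1] [1.0, -1.0, 14.0]
[-0.0, 0.0, -0.1] [1.0, -1.0, 14.0]
[-0.0, 0.0, -0.1] [1.0, -1.0, 14.0]
[-0.0, 0.0, -0.1] [1.0, -1.0, 14.0]
[-0.0, 0.0, -0.1] [1.0, -1.0, 14.0]
[-0.0, 0.0, -0.1] [1.0, -1.0, 14.0]
[-0.0, 0.0, -0.1] [1.0, -1.0, 14.0]
[-0.0, 0.0, -0.1] [1.0, -1.0, 14.0]
[-0.0, 0.0, -0.1] [1.0, -1.0, 14.0]
[-0.0, 0.0, -0.1] [1.0, -1.0, 14.0]
```

View pics/w3.png

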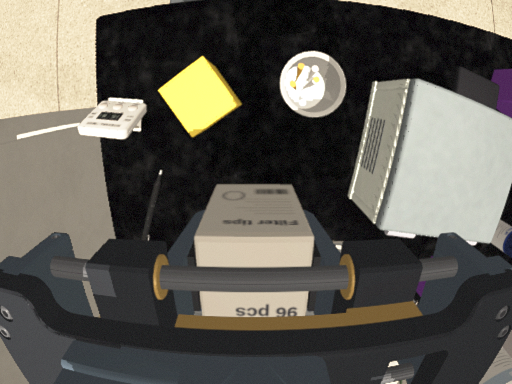

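View pics/s3.png

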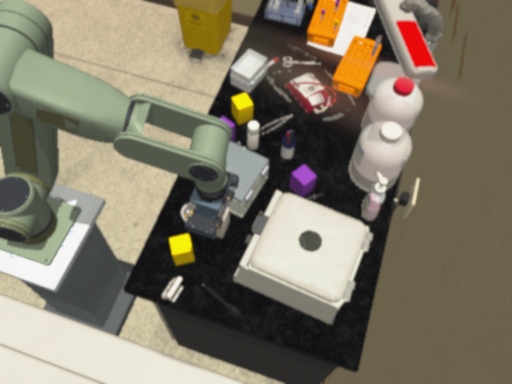

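>>> {"method": "servo_tool", "body": {"plan": [[[0,0,0],[2,-3,8],40],[[0,0,0],[2,-3,16],40],[[0,0,0],[2,-3,20],40],[[0,0,0],[1,-1,20],40],[[0,0,0],[0,0,20],40],[[0,0,0],[0,0,20],40],[[0,0,0],[0,0,18],40],[[0,0,0],[0,0,12],40],[[0,0,0],[0,0,4],40],[[0,0,0],[0,0,0],40]]}}

```text
time_s: 6.8
ee_pos: [539.8, 131.5, 46.9]
ee_rot: [-179.6, 0.3, 89.8]
force: [0.0, 0.7, -0.7]
gripper_width: 54.0
```

Run:
```python
from h import *
st()
```

```text
6.8 pos [539.8 131.5  46.9] rot [-179.6    0.3   89.8] case [  44.4 -194.7   46.9] F [ 0.   0.7 -0.7] w 54.0 q [ 13.  26. 105.  -0.  50. -77.]
```

>>> {"method": "servo_tool", "body": {"plan": [[[0,0,0],[0,0,4],40],[[0,0,0],[0,0,4],40],[[0,0,0],[0,0,3],40],[[0,0,0],[0,0,2],40],[[0,0,0],[0,0,2],40],[[0,0,0],[0,0,0],40],[[0,0,0],[0,0,0],40],[[0,0,0],[0,0,0],40],[[0,0,0],[0,0,0],40],[[0,0,0],[0,0,0],40]]}}

```text
time_s: 8.05
ee_pos: [541.1, 131.5, 32.7]
ee_rot: [-179.8, 0.3, 89.8]
force: [0.0, 1.2, -0.9]
gripper_width: 54.0
```

>>> {"method": "servo_tool", "body": {"plan": [[[0,0,0],[0,0,1],40],[[0,0,0],[0,0,1],40],[[0,0,0],[0,0,1],40],[[0,0,0],[0,0,1],40],[[0,0,0],[0,0,0],40],[[0,0,0],[0,0,0],40],[[0,0,0],[0,0,0],40],[[0,0,0],[0,0,0],40],[[0,0,0],[0,0,0],40],[[0,0,0],[0,0,0],40]]}}

```text
time_s: 9.3
ee_pos: [541.2, 131.5, 31.0]
ee_rot: [-179.9, 0.2, 89.7]
force: [0.5, 0.4, 2.2]
gripper_width: 54.1
```

Touched down, with Fz going from -0.9 to +2.2 N. I'll open wide and back off upward.

>>> {"method": "servo_tool", "body": {"plan": [[[0,0,0],[0,0,0],60],[[0,0,0],[0,0,0],75],[[0,0,0],[0,0,0],91],[[0,0,0],[0,0,0],91],[[0,0,0],[0,0,-10],91],[[0,0,0],[0,0,-20],91],[[0,0,0],[0,0,-25],91],[[0,0,0],[0,0,-25],91],[[0,0,0],[0,0,-25],91],[[0,0,0],[0,0,-20],91]]}}

```text
time_s: 10.55
ee_pos: [540.9, 132.0, 161.4]
ee_rot: [-179.8, 0.3, 89.7]
force: [0.8, 0.5, -0.2]
gripper_width: 91.2
```

Run:
```python
from h import *
grab('wrist','w4.png'); f=grab('scene','s4.png');st()
s=env.state()
P=case([-125,-8,110]); P[2]=300
for fl in (1,-1):
    print(fl, (Rtool(s['ee_rot']).inv()*Rtilt(30,fl)).as_rotvec(degrees=True), Rtilt(30,fl).as_euler('xyz',degrees=True),Rtilt(30,fl).as_matrix().round(2).tolist())
```

```text
10.65 pos [542.3 132.3 162.6] rot [179.9   0.2  89.7] case [  46.7 -193.4  162.6] F [-0.3  0.9  0. ] w 91.3 q [ 13.  19.  96.  -0.  65. -77.]
1 [-59.74892184  -5.24924669   9.47166443] [ 1.20000000e+02 -1.27222187e-14  7.94000000e+01] [[0.18, 0.49, 0.85], [0.98, -0.09, -0.16], [0.0, 0.87, -0.5]]
-1 [   7.49314901  -85.2898714  -147.97113469] [-1.20000000e+02  1.27222187e-14 -1.00600000e+02] [[-0.18, -0.49, 0.85], [-0.98, 0.09, -0.16], [-0.0, -0.87, -0.5]]
```

View pics/w4.png

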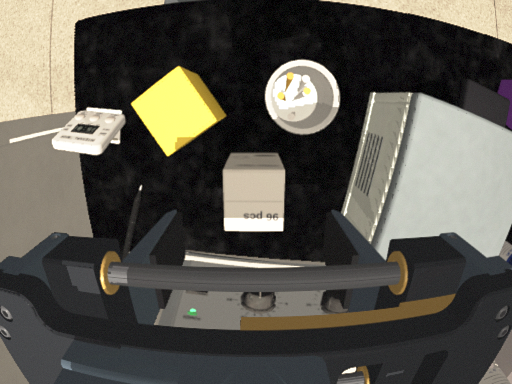

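The carton stands upright at (253,192), and the bench things are untouched. Next I'll turn the tool to point rearward, 30° below horizontal, in front of the lip.

Run:
```python
from h import *
P=case([-160,-8,0]);P[2]=190
p=steps(P,Rtilt(30),10)
```

```text
[-6.0, -0.5, 0.9] [22.0, -17.0, -3.0]
[-6.0, -0.5, 0.9] [22.0, -17.0, -5.0]
[-6.0, -0.5, 0.9] [21.0, -17.0, -7.0]
[-6.0, -0.5, 0.9] [21.0, -16.0, -9.0]
[-6.0, -0.5, 0.9] [21.0, -16.0, -11.0]
[-6.0, -0.5, 0.9] [20.0, -15.0, -12.0]
[-6.0, -0.5, 0.9] [20.0, -14.0, -14.0]
[-6.0, -0.5, 0.9] [20.0, -13.0, -16.0]
[-6.0, -0.5, 0.9] [19.0, -11.0, -17.0]
[-6.0, -0.5, 0.9] [19.0, -10.0, -18.0]
```

>>> {"method": "servo_tool", "body": {"plan": [[[0,0,0],[0,0,-20],60],[[-6.5,-0.5,1],[20,-17,-12],40],[[-6.5,-0.5,1],[24,-19,-8],20],[[-6.5,-0.5,1],[24,-18,-10],0],[[-6.5,-0.5,1],[24,-18,-12],0],[[-6.5,-0.5,1],[24,-17,-14],0],[[-6.5,-0.5,1],[24,-16,-15],0],[[-6.5,-0.5,1],[23,-14,-17],0],[[-6.5,-0.5,1],[20,-12,-17],0],[[-6.5,-0.5,1],[10,-6,-10],0]]}}

```text
time_s: 11.9
ee_pos: [386.2, 331.3, 223.4]
ee_rot: [122.4, -0.2, 79.9]
force: [0.8, -1.0, -0.3]
gripper_width: 0.8
```

Run:
```python
from h import *
grab('wrist','w5.png'); f=grab('scene','s5.png');st()
P=case([-140,-8,0]);P[2]=74
p=steps(P,Rtilt(30),9)
```

```text
12.0 pos [385.1 331.4 220.7] rot [122.7   0.3  80.1] case [-144.5  -26.7  220.7] F [ 0.5 -0.5  0.3] w 0.6 q [ 73.  12. 124. -70.  62.  39.]
[-0.3, -0.0, 0.1] [2.0, -13.0, 9.0]
[-0.3, -0.0, 0.1] [2.0, -13.0, 9.0]
[-0.3, -0.0, 0.1] [2.0, -14.0, 9.0]
[-0.3, -0.0, 0.1] [2.0, -14.0, 9.0]
[-0.3, -0.0, 0.1] [2.0, -14.0, 9.0]
[-0.3, -0.0, 0.1] [2.0, -14.0, 9.0]
[-0.3, -0.0, 0.1] [2.0, -14.0, 9.0]
[-0.3, -0.0, 0.1] [2.0, -14.0, 9.0]
[-0.3, -0.0, 0.1] [2.0, -14.0, 9.0]
```

View pics/w5.png

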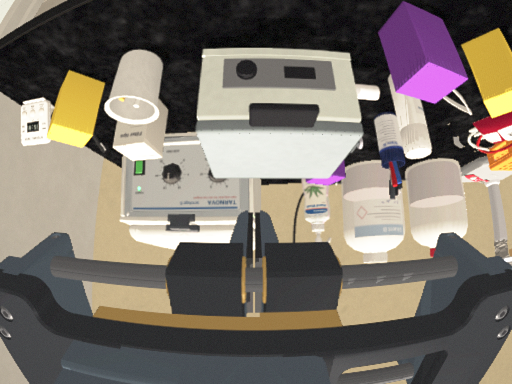

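View pics/s5.png

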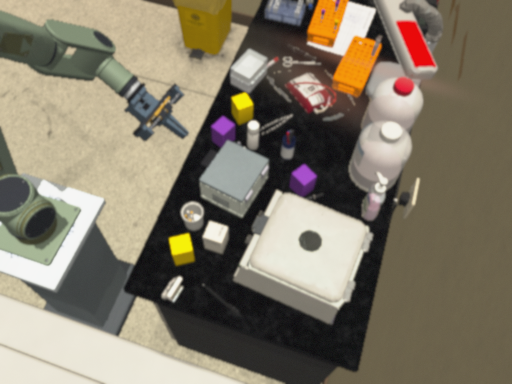

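The wrist joint 4 is at -70°, close to its -77° limit. I'll yaw the tool to point more radially before going in under the lip.

```bash
cat >> h.py <<'E'
def Ry(yaw,tilt,flip=1): return Rn.from_euler('z',yaw-YAW,degrees=True)*Rtilt(tilt,flip)
E
python3 - <<'E'
from h import *
P=case([-150,-25,0]);P[2]=150
p=steps(P,Ry(18,30),9)
P=case([-150,-25,0]);P[2]=66
p=steps(P,Ry(18,30),5,p)
P=case([-97,-5,0]);P[2]=66
p=steps(P,Ry(18,30),5,p)
E
```

```text
[-0.3, 2.7, -1.6] [0.0, -7.0, 4.0]
[-0.3, 2.7, -1.6] [0.0, -7.0, 4.0]
[-0.3, 2.7, -1.6] [0.0, -7.0, 4.0]
[-0.3, 2.7, -1.6] [0.0, -7.0, 4.0]
[-0.3, 2.7, -1.6] [0.0, -7.0, 4.0]
[-0.3, 2.7, -1.6] [0.0, -7.0, 4.0]
[-0.3, 2.7, -1.6] [0.0, -7.0, 4.0]
[-0.3, 2.7, -1.6] [0.0, -7.0, 4.0]
[-0.3, 2.7, -1.6] [0.0, -7.0, 4.0]
[0.0, 0.0, 0.0] [-0.0, -15.0, 8.0]
[0.0, 0.0, 0.0] [-0.0, -15.0, 8.0]
[0.0, 0.0, 0.0] [-0.0, -15.0, 8.0]
[0.0, 0.0, 0.0] [-0.0, -15.0, 8.0]
[0.0, 0.0, 0.0] [-0.0, -15.0, 8.0]
[0.0, 0.0, 0.0] [-2.0, 6.0, 10.0]
[0.0, 0.0, 0.0] [-2.0, 6.0, 10.0]
[0.0, 0.0, 0.0] [-2.0, 6.0, 10.0]
[0.0, 0.0, 0.0] [-2.0, 6.0, 10.0]
[0.0, 0.0, 0.0] [-2.0, 6.0, 10.0]
```

>>> {"method": "servo_tool", "body": {"plan": [[[-0.3,2.7,-1.6],[0,-7,4],0],[[-0.3,2.7,-1.6],[0,-7,4],0],[[-0.3,2.7,-1.6],[0,-7,4],0],[[-0.3,2.7,-1.6],[0,-7,4],0],[[-0.3,2.7,-1.6],[0,-7,4],0],[[-0.3,2.7,-1.6],[0,-7,4],0],[[-0.3,2.7,-1.6],[0,-7,4],0],[[-0.3,2.7,-1.6],[0,-7,4],0],[[-0.3,2.7,-1.6],[0,-7,4],0],[[0,0,0],[0,0,0],0]]}}

```text
time_s: 13.25
ee_pos: [327.5, 351.2, 225.3]
ee_rot: [127.2, 1.1, 105.9]
force: [-0.4, 0.3, 0.1]
gripper_width: 0.5
```

Run:
```python
from h import *
st()
P=case([-150,-25,0]);P[2]=66
p=steps(P,Ry(18,30),8)
```

```text
13.25 pos [327.5 351.2 225.3] rot [127.2   1.1 105.9] case [-204.7  -17.7  225.3] F [-0.4  0.3  0.1] w 0.5 q [ 74.   0. 133. -77.  44.  26.]
[-0.9, 0.3, -0.0] [-3.0, -12.0, 17.0]
[-0.9, 0.3, -0.0] [-4.0, -13.0, 16.0]
[-0.9, 0.3, -0.0] [-4.0, -13.0, 16.0]
[-0.9, 0.3, -0.0] [-4.0, -13.0, 16.0]
[-0.9, 0.3, -0.0] [-4.0, -13.0, 16.0]
[-0.9, 0.3, -0.0] [-4.0, -14.0, 16.0]
[-0.9, 0.3, -0.0] [-4.0, -14.0, 15.0]
[-0.9, 0.3, -0.0] [-4.0, -14.0, 15.0]
```

Run:
```python
from h import *
P=case([-165,-25,0]);P[2]=215
p=steps(P,Ry(30,40),9)
```

```text
[0.3, 1.3, -0.9] [-3.0, 1.0, 4.0]
[0.3, 1.3, -0.9] [-3.0, 1.0, 4.0]
[0.3, 1.3, -0.9] [-3.0, 1.0, 3.0]
[0.3, 1.3, -0.9] [-3.0, 1.0, 3.0]
[0.3, 1.3, -0.9] [-3.0, 1.0, 3.0]
[0.3, 1.3, -0.9] [-3.0, 1.0, 3.0]
[0.3, 1.3, -0.9] [-3.0, 1.0, 3.0]
[0.3, 1.3, -0.9] [-3.0, 1.0, 3.0]
[0.3, 1.3, -0.9] [-3.0, 1.0, 3.0]
```

>>> {"method": "servo_tool", "body": {"plan": [[[0.3,1.3,-0.9],[-3,2,5],0],[[0.3,1.3,-0.9],[-3,2,5],0],[[0.3,1.3,-0.9],[-3,1,4],0],[[0.3,1.3,-0.9],[-3,1,4],0],[[0.3,1.3,-0.9],[-3,1,4],0],[[0.3,1.3,-0.9],[-3,1,4],0],[[0.3,1.3,-0.9],[-3,1,3],0],[[0.3,1.3,-0.9],[-3,1,3],0],[[0.3,1.3,-0.9],[-3,1,3],0],[[0,0,0],[0,0,0],0]]}}

```text
time_s: 14.5
ee_pos: [367.1, 342.0, 228.4]
ee_rot: [131.0, 0.1, 120.4]
force: [-0.2, 0.2, -0.0]
gripper_width: 0.3
```

Run:
```python
from h import *
st()
P=case([-150,-25,0]);P[2]=80
p=steps(P,Ry(30,40),8)
```

```text
14.5 pos [367.1 342.  228.4] rot [1.310e+02 1.000e-01 1.204e+02] case [-164.1  -19.5  228.4] F [-0.2  0.2 -0. ] w 0.3 q [ 53.  -5. 134. -76.  17.   1.]
[-0.1, -0.0, 0.0] [-2.0, -13.0, 13.0]
[-0.1, -0.0, 0.0] [-2.0, -13.0, 13.0]
[-0.1, -0.0, 0.0] [-2.0, -13.0, 13.0]
[-0.1, -0.0, 0.0] [-2.0, -14.0, 13.0]
[-0.1, -0.0, 0.0] [-2.0, -14.0, 13.0]
[-0.1, -0.0, 0.0] [-2.0, -14.0, 13.0]
[-0.1, -0.0, 0.0] [-2.0, -14.0, 13.0]
[-0.1, -0.0, 0.0] [-2.0, -14.0, 13.0]
```

```bash
cat > fk.py <<'E'
import numpy as np
from scipy.spatial.transform import Rotation as Rn
from scipy.optimize import least_squares
def rz(a): return Rn.from_euler('z',a,degrees=True)
def ry(a): return Rn.from_euler('y',a,degrees=True)
def fk(q,p,s4=1,s6=1,o6=0):
    r0,h,L1,L2,Lt,e=p
    R=rz(q[0]); t=R.apply([r0,0,h]); R=R*ry(q[1]); t=t+R.apply([0,0,L1]); R=R*ry(q[2]); t=t+R.apply([e,0,L2])
    R=R*rz(s4*q[3])*ry(q[4]); t=t+R.apply([0,0,Lt]); R=R*rz(s6*q[5]+o6); return t,R
E
python3 - <<'E'
from fk import *
D=[([71.62,18.352,89.705,0,72.044,-1.144],(170.2,548.7,213.1),(-180,.1,72.8)),
([31,25,74,0,81,-74],(558.7,342.4,254.5),(-180,.1,104.8)),
([31,27,86,0,67,-72],(542.1,341.5,146.2),(-180,.1,103.7)),
([11,18,93,0,69,-78],(553.9,116.1,193.3),(-180,.1,89.1)),
([13,26,105,0,50,-77],(539.8,131.5,46.9),(-180,.1,89.8)),
([13,19,96,0,65,-77],(542.3,132.3,162.6),(-180,.1,89.7)),
([73,12,124,-70,62,39],(385.1,331.4,220.7),(122.7,.3,80.1)),
([74,0,133,-77,44,26],(327.5,351.2,225.3),(127.2,1.1,105.9)),
([53,-5,134,-76,17,1],(367.1,342,228.4),(131,.1,120.4))]
for s4 in(1,-1):
  for s6 in (1,-1):
    for o6 in (0,180):
        er=[np.degrees((fk(q,[0]*6,s4,s6,o6)[1].inv()*Rn.from_euler('xyz',e,degrees=True)).magnitude()) for q,_,e in D]
        print(s4,s6,o6,np.round(er,1))
E
```

```text
1 1 0 [180.  179.8 179.3 179.9 179.8 179.7 179.7 179.6 179.6]
1 1 180 [0.  0.2 0.7 0.1 1.  0.3 0.8 0.7 0.6]
1 -1 0 [177.7  32.2  35.3  23.9  26.2  26.3 102.3 128.4 178.4]
1 -1 180 [  2.3 147.8 144.7 156.1 153.8 153.7  77.7  51.6   1.6]
-1 1 0 [180.  179.8 179.3 179.9 179.8 179.7 128.2  91.4  43.8]
-1 1 180 [0.000e+00 2.000e-01 7.000e-01 1.000e-01 1.000e+00 3.000e-01 1.402e+02
 1.541e+02 1.524e+02]
-1 -1 0 [177.7  32.2  35.3  23.9  26.2  26.3 165.6 116.   45.1]
-1 -1 180 [  2.3 147.8 144.7 156.1 153.8 153.7 114.7 119.  150.5]
```

Orientation model is exact. I'll fit the lengths next and use IK to choose feasible tool poses.

```bash
cat > fit.py <<'E'
from fk import *
D=[([71.62,18.352,89.705,0,72.044,-1.144],(170.2,548.7,213.1)),
([31,25,74,0,81,-74],(558.7,342.4,254.5)),
([31,27,86,0,67,-72],(542.1,341.5,146.2)),
([11,18,93,0,69,-78],(553.9,116.1,193.3)),
([13,26,105,0,50,-77],(539.8,131.5,46.9)),
([13,19,96,0,65,-77],(542.3,132.3,162.6)),
([73,12,124,-70,62,39],(385.1,331.4,220.7)),
([74,0,133,-77,44,26],(327.5,351.2,225.3)),
([53,-5,134,-76,17,1],(367.1,342,228.4))]
r=least_squares(lambda p:np.concatenate([fk(q,p,1,1,180)[0]-np.array(x) for q,x in D]),[0,300,350,350,250,0],loss='soft_l1',f_scale=5)
P6=r.x
if __name__=='__main__': print(r.x.round(1)); print(r.fun.reshape(-1,3).round(0).tolist())
LO=np.array([-177.97,-48.28,12.27,-77.06,2.81,-146.56]);HI=np.array([177.97,115.42,149.76,257.06,150.46,146.56])
def ik(pos,R,q0s=None):
    best=None
    for s in range(12):
        q0=np.random.default_rng(s).uniform(LO,HI) if (q0s is None or s>0) else np.array(q0s)
        q0=np.clip(q0,LO+1,HI-1)
        def f(q):
            t,Q=fk(q,P6,1,1,180); return np.concatenate([(t-pos)/10,(Q.inv()*R).as_rotvec(degrees=True)/3])
        o=least_squares(f,q0,bounds=(LO,HI),max_nfev=60)
        if best is None or o.cost<best[0]-1e-3: best=(o.cost,o.x)
        if best[0]<1e-3 and q0s is not None: break
    return best
E
python3 - <<'E'
from fit import *
print(r.x.round(1)); print(r.fun.reshape(-1,3).round(0).tolist())
from h import *
q=env.state()['qpos']
for yaw in (-10,10,20,30,40,55):
  for tilt in (30,45,60):
    out=[]
    for P in ([-98,-5,68],[0,-5,250],[20,118,130]):
        c,qq=ik(case(P),Ry(yaw,tilt)); out.append((round(c,2),qq.round(0).astype(int).tolist()))
    print(yaw,tilt,out)
E
```

```text
[ 12.9 143.  579.7 408.8 326.2  28.5]
[[11.0, -3.0, 0.0], [5.0, -4.0, -4.0], [8.0, -11.0, 1.0], [-1.0, -9.0, 2.0], [-3.0, -8.0, 1.0], [3.0, -6.0, 4.0], [0.0, 3.0, -3.0], [3.0, 1.0, 0.0], [2.0, -6.0, -2.0]]
-10 30 [(np.float64(2.11), [67, 33, 135, 257, 58, 80]), (np.float64(0.11), [56, 15, 115, -77, 54, 29]), (np.float64(0.9), [59, 33, 103, -77, 55, 36])]
-10 45 [(np.float64(0.0), [62, 25, 125, -77, 44, 47]), (np.float64(0.0), [50, 12, 108, -55, 49, 4]), (np.float64(0.0), [54, 30, 100, -62, 46, 18])]
-10 60 [(np.float64(0.0), [54, 21, 119, -50, 36, 14]), (np.float64(0.0), [44, 13, 98, -30, 54, -21]), (np.float64(0.0), [49, 29, 93, -35, 48, -9])]
10 30 [(np.float64(0.0), [62, 31, 142, 236, 56, 83]), (np.float64(0.0), [48, 9, 125, 257, 33, 36]), (np.float64(0.0), [53, 29, 118, 247, 40, 54])]
10 45 [(np.float64(0.0), [56, 21, 134, 253, 32, 56]), (np.float64(0.0), [43, 7, 114, -53, 29, -16]), (np.float64(0.0), [49, 25, 109, -75, 28, 13])]
10 60 [(np.float64(0.0), [49, 18, 125, -56, 22, -1]), (np.float64(0.0), [39, 9, 103, -21, 43, -49]), (np.float64(0.0), [45, 26, 99, -31, 34, -33])]
20 3
[... 1076 characters left out ...]
24, 92]), (np.float64(0.0), [27, 5, 117, 34, 17, -133]), (np.float64(0.0), [37, 23, 114, 127, 3, 141])]
40 60 [(np.float64(0.0), [38, 16, 128, 12, 6, -103]), (np.float64(0.0), [29, 8, 104, 9, 38, -107]), (np.float64(0.0), [37, 24, 102, 4, 24, -96])]
55 30 [(np.float64(0.0), [22, 31, 147, 147, 58, 91]), (np.float64(0.0), [14, 9, 124, 99, 35, 146]), (np.float64(0.0), [27, 27, 122, 135, 35, 115])]
55 45 [(np.float64(0.0), [27, 20, 138, 133, 27, 113]), (np.float64(1.9), [23, 7, 111, 37, 30, -147]), (np.float64(0.66), [30, 24, 115, 105, 17, 147])]
55 60 [(np.float64(0.35), [33, 17, 125, 39, 14, -147]), (np.float64(0.0), [24, 10, 103, 22, 44, -134]), (np.float64(0.0), [33, 24, 101, 23, 29, -130])]
```

Run:
```python
from fit import *
from h import *
s=env.state(); q=s['qpos']
R0=Rtool(s['ee_rot']);p0=s['ee_pos']
A=(case([-160,-5,200]),Ry(30,60)); B=(case([-160,-5,180]),Ry(-10.6,58)); C=(case([-150,-5,62]),Rtilt(55)); E=(case([-102,-5,62]),Rtilt(55)); F=(case([-30,-5,240]),Rtilt(55))
for X in (A,B,C,E,F):
    c,q=ik(*X,q0s=q); print(round(c,3),q.round(0))
p=steps(*A,5); steps(*B,8,p)
```

```text
0.0 [ 50.   1. 120. -19.  31. -56.]
0.0 [ 62.  10. 114. -40.  52.   7.]
0.0 [ 63.  22. 124. -59.  40.  32.]
0.0 [ 57.  23. 122. -60.  38.  28.]
0.0 [ 49.  12. 104. -39.  52.  -9.]
[3.8, -0.0, 0.1] [2.0, -3.0, 6.0]
[3.8, -0.0, 0.1] [2.0, -2.0, 6.0]
[3.8, -0.0, 0.1] [2.0, -2.0, 6.0]
[3.8, -0.0, 0.1] [2.0, -1.0, 6.0]
[3.8, -0.0, 0.1] [2.0, -1.0, 6.0]
[-0.2, -2.6, 4.4] [0.0, -1.0, 2.0]
[-0.2, -2.6, 4.4] [0.0, -1.0, 2.0]
[-0.2, -2.6, 4.4] [0.0, -1.0, 2.0]
[-0.2, -2.6, 4.4] [0.0, -1.0, 2.0]
[-0.2, -2.6, 4.4] [0.0, -1.0, 2.0]
[-0.2, -2.6, 4.4] [0.0, -1.0, 2.0]
[-0.2, -2.6, 4.4] [0.0, -1.0, 2.0]
[-0.2, -2.6, 4.4] [0.0, -1.0, 2.0]
```

>>> {"method": "servo_tool", "body": {"plan": [[[2.4,0,0],[1,-2,4],0],[[2.4,0,0],[1,-1,4],0],[[2.4,0,0],[1,-1,4],0],[[2.4,0,0],[1,-1,4],0],[[2.4,0,0],[1,-1,4],0],[[2.4,0,0],[1,-1,4],0],[[2.4,0,0],[1,-1,3],0],[[2.4,0,0],[1,-1,3],0],[[0,0,0],[0,0,0],0],[[0,0,0],[0,0,0],0]]}}

```text
time_s: 15.75
ee_pos: [370.2, 357.5, 197.5]
ee_rot: [151.2, 0.3, 120.6]
force: [0.5, 0.9, -0.2]
gripper_width: 0.5
```

Run:
```python
from h import *
st()
steps(case([-160,-5,180]),Ry(-10.6,58),9)
```

```text
15.75 pos [370.2 357.5 197.5] rot [151.2   0.3 120.6] case [-163.9   -3.7  197.5] F [ 0.5  0.9 -0.2] w 0.5 q [ 48.   2. 120. -17.  32. -60.]
[-0.3, -2.3, 4.0] [-0.0, -1.0, 2.0]
[-0.3, -2.3, 4.0] [-0.0, -1.0, 2.0]
[-0.3, -2.3, 4.0] [-0.0, -1.0, 2.0]
[-0.3, -2.3, 4.0] [-0.0, -1.0, 2.0]
[-0.3, -2.3, 4.0] [-0.0, -1.0, 2.0]
[-0.3, -2.3, 4.0] [-0.0, -1.0, 2.0]
[-0.3, -2.3, 4.0] [-0.0, -1.0, 2.0]
[-0.3, -2.3, 4.0] [-0.0, -1.0, 2.0]
[-0.3, -2.3, 4.0] [-0.0, -1.0, 2.0]
```

FK and IK agree with the arm. Yawing to the case direction.

>>> {"method": "servo_tool", "body": {"plan": [[[-0.3,-2.3,4],[0,-1,2],0],[[-0.3,-2.3,4],[0,-1,2],0],[[-0.3,-2.3,4],[0,-1,2],0],[[-0.3,-2.3,4],[0,-1,2],0],[[-0.3,-2.3,4],[0,-1,2],0],[[-0.3,-2.3,4],[0,-1,2],0],[[-0.3,-2.3,4],[0,-1,2],0],[[-0.3,-2.3,4],[0,-1,2],0],[[-0.3,-2.3,4],[0,-1,2],0],[[0,0,0],[0,0,0],0]]}}

```text
time_s: 17.0
ee_pos: [367.8, 355.3, 176.5]
ee_rot: [147.9, -0.1, 77.8]
force: [0.6, -0.3, -0.3]
gripper_width: 0.4
```

Run:
```python
from h import *
st()
steps(case([-150,-5,66]),Rtilt(55),8)
```

```text
17.0 pos [367.8 355.3 176.5] rot [ 1.479e+02 -1.000e-01  7.780e+01] case [-165.9   -6.3  176.5] F [ 0.6 -0.3 -0.3] w 0.4 q [ 62.  11. 114. -40.  53.   9.]
[-0.4, 0.1, -0.2] [0.0, -6.0, 13.0]
[-0.4, 0.1, -0.2] [0.0, -6.0, 13.0]
[-0.4, 0.1, -0.2] [0.0, -6.0, 13.0]
[-0.4, 0.1, -0.2] [0.0, -6.0, 13.0]
[-0.4, 0.1, -0.2] [0.0, -6.0, 13.0]
[-0.4, 0.1, -0.2] [0.0, -6.0, 13.0]
[-0.4, 0.1, -0.2] [0.0, -6.0, 13.0]
[-0.4, 0.1, -0.2] [0.0, -6.0, 12.0]
```

>>> {"method": "servo_tool", "body": {"plan": [[[-0.4,0.1,-0.2],[0,-5,8],0],[[-0.4,0.1,-0.2],[0,-6,13],0],[[-0.4,0.1,-0.2],[0,-6,14],0],[[-0.4,0.1,-0.2],[0,-6,14],0],[[-0.4,0.1,-0.2],[0,-6,14],0],[[-0.4,0.1,-0.2],[0,-6,14],0],[[-0.4,0.1,-0.2],[0,-6,14],0],[[-0.4,0.1,-0.2],[0,-5,10],0],[[0,0,0],[0,0,0],0],[[0,0,0],[0,0,0],0]]}}

```text
time_s: 18.25
ee_pos: [382.0, 347.1, 60.4]
ee_rot: [144.9, 0.3, 80.2]
force: [-0.4, 0.2, 0.2]
gripper_width: 0.2
```

Run:
```python
from h import *
st()
grab('wrist','w6.png')
steps(case([-102,-5,62]),Rtilt(55),6)
```

```text
18.25 pos [382.  347.1  60.4] rot [144.9   0.3  80.2] case [-150.4  -11.8   60.4] F [-0.4  0.2  0.2] w 0.2 q [ 62.  21. 125. -60.  39.  31.]
[0.0, -0.0, 0.1] [1.0, 7.0, 4.0]
[0.0, -0.0, 0.1] [1.0, 7.0, 4.0]
[0.0, -0.0, 0.1] [1.0, 7.0, 4.0]
[0.0, -0.0, 0.1] [1.0, 7.0, 4.0]
[0.0, -0.0, 0.1] [1.0, 7.0, 4.0]
[0.0, -0.0, 0.1] [1.0, 7.0, 4.0]
```

View pics/w6.png

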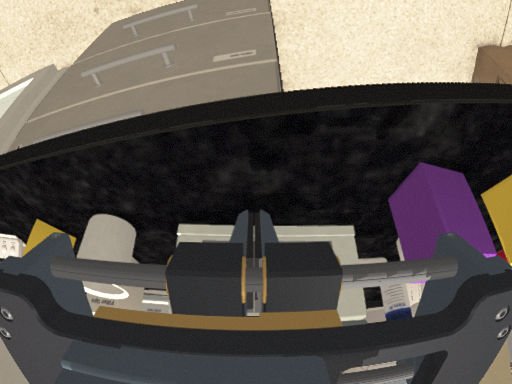

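>>> {"method": "servo_tool", "body": {"plan": [[[0,0,0],[1,5,3],0],[[0,0,0],[1,6,4],0],[[0,0,0],[1,6,4],0],[[0,0,0],[1,6,4],0],[[0,0,0],[1,6,4],0],[[0,0,0],[1,5,4],0],[[0,0,0],[0,3,2],0],[[0,0,0],[0,0,0],0],[[0,0,0],[0,0,0],0],[[0,0,0],[0,0,0],0]]}}

```text
time_s: 19.55
ee_pos: [430.8, 345.8, 62.6]
ee_rot: [144.8, 0.1, 80.2]
force: [-0.9, 0.4, 0.6]
gripper_width: 0.6
```

Run:
```python
from h import *
st(); f=cam('scene'); crop(f,170,80,320,220,4,'s6.png')
```

```text
19.55 pos [430.8 345.8  62.6] rot [1.448e+02 1.000e-01 8.020e+01] case [-102.1   -4.1   62.6] F [-0.9  0.4  0.6] w 0.6 q [ 56.  22. 122. -61.  37.  26.]
```

View pics/s6.png

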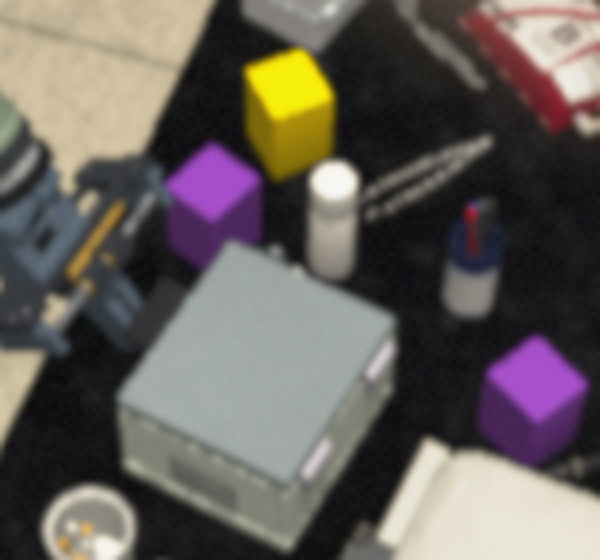

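>>> {"method": "servo_tool", "body": {"plan": [[[0,0,0],[0,4,-4],0],[[0,0,0],[0,7,-7],0],[[0,0,0],[0,8,-9],0],[[0,0,0],[0,8,-9],0],[[0,0,0],[0,8,-9],0],[[0,0,0],[0,8,-7],0],[[0,0,0],[0,9,-5],0],[[0,0,0],[0,9,-5],0],[[0,0,0],[0,5,-3],0],[[0,0,0],[0,0,0],0]]}}

```text
time_s: 20.85
ee_pos: [444.0, 342.1, 145.9]
ee_rot: [145.8, 0.1, 80.3]
force: [0.2, 0.6, -0.2]
gripper_width: 0.3
```

Run:
```python
from h import *
st(); f=cam('scene'); crop(f,170,80,320,220,4,'s7.png')
```

```text
20.85 pos [444.  342.1 145.9] rot [1.458e+02 1.000e-01 8.030e+01] case [-88.6  -5.3 145.9] F [ 0.2  0.6 -0.2] w 0.3 q [ 54.  15. 115. -47.  44.   7.]
```

View pics/s7.png

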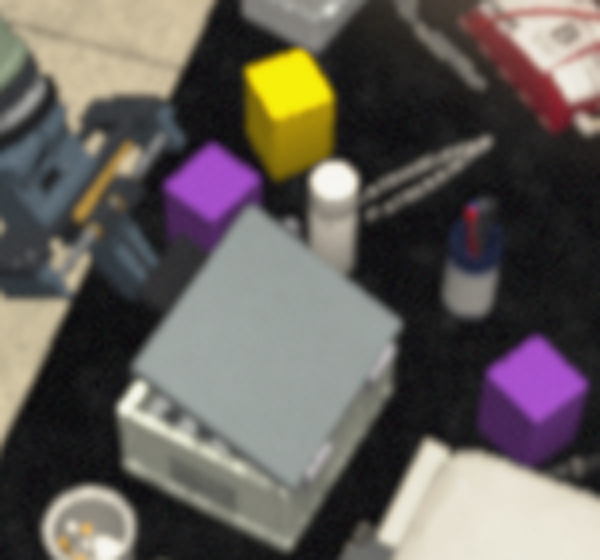

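>>> {"method": "servo_tool", "body": {"plan": [[[0,0,0],[0,7,-3],0],[[0,0,0],[0,10,-4],0],[[0,0,0],[0,11,-3],0],[[0,0,0],[0,11,-3],0],[[0,0,0],[0,11,-3],0],[[0,0,0],[0,11,-3],0],[[0,0,0],[0,11,-2],0],[[0,0,0],[0,10,-1],0],[[0,0,0],[0,7,0],0],[[0,0,0],[0,0,0],0]]}}

```text
time_s: 22.15
ee_pos: [506.4, 330.1, 216.0]
ee_rot: [146.0, 0.3, 80.2]
force: [-0.1, -0.0, -0.8]
gripper_width: 0.3
```

Run:
```python
from h import *
st(); f=cam('scene'); crop(f,170,80,320,220,4,'s8.png')
```

```text
22.15 pos [506.4 330.1 216. ] rot [146.    0.3  80.2] case [-25.   -5.6 216. ] F [-0.1 -0.  -0.8] w 0.3 q [ 47.  13. 106. -39.  48. -10.]
```

View pics/s8.png

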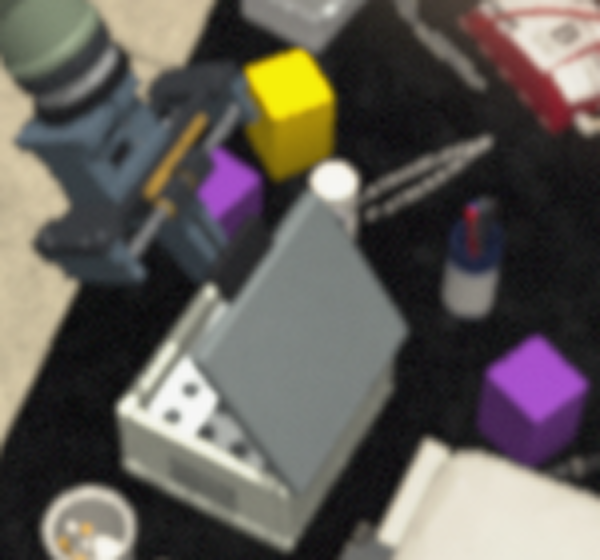

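>>> {"method": "servo_tool", "body": {"plan": [[[0,0,0],[0,5,0],0],[[0,0,0],[0,6,0],0],[[0,0,0],[0,6,1],0],[[0,0,0],[0,5,1],0],[[0,0,0],[0,3,0],0],[[0,0,0],[0,0,0],0],[[0,0,0],[0,0,0],0],[[0,0,0],[0,0,0],0],[[0,0,0],[0,0,0],0],[[0,0,0],[0,0,0],0]]}}

```text
time_s: 23.45
ee_pos: [528.4, 326.0, 228.1]
ee_rot: [146.1, 0.4, 80.2]
force: [-0.4, -0.2, -0.6]
gripper_width: 0.5
```

Run:
```python
from h import *
st(); f=cam('scene'); crop(f,170,80,320,220,4,'s9.png')
for th in (1.0,1.05,1.1,1.15,1.2):
    o=[]
    for y in (85,-85):
        # lid top front edge: 147 from hinge, 16 above
        x=72-147*np.cos(th)+16*np.sin(th); z=101+147*np.sin(th)+16*np.cos(th)
        u=proj(f,case([x,y,z])); o.append(((u-[170,80]+.5)*4).round(0).tolist())
    print(th,o)
```

```text
23.45 pos [528.4 326.  228.1] rot [146.1   0.4  80.2] case [ -2.7  -5.6 228.1] F [-0.4 -0.2 -0.6] w 0.5 q [ 45.  13. 103. -37.  49. -14.]
1.0 [[321.0, 191.0], [201.0, 363.0]]
1.05 [[329.0, 192.0], [209.0, 365.0]]
1.1 [[338.0, 193.0], [218.0, 367.0]]
1.15 [[346.0, 195.0], [226.0, 369.0]]
1.2 [[355.0, 197.0], [235.0, 372.0]]
```

View pics/s9.png

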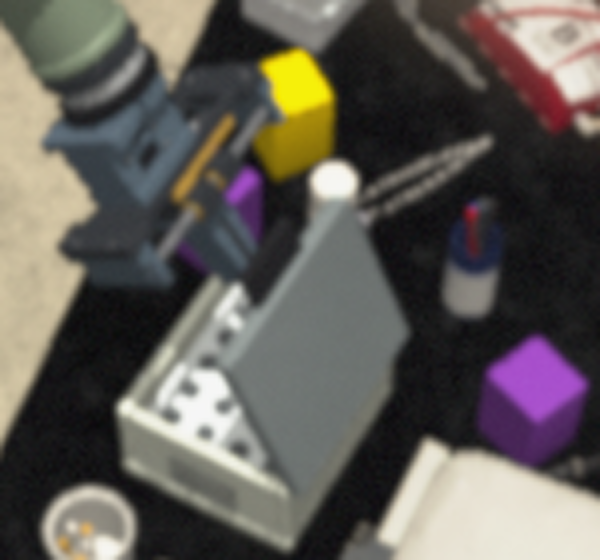

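>>> {"method": "servo_tool", "body": {"plan": [[[0,0,0],[0,-3,-2],0],[[0,0,0],[0,-5,-4],0],[[0,0,0],[0,-8,-6],0],[[0,0,0],[0,-8,-6],0],[[0,0,0],[0,-8,-6],0],[[0,0,0],[0,-8,-6],0],[[0,0,0],[0,-4,-3],0],[[0,0,0],[0,0,0],0],[[0,0,0],[0,0,0],0],[[0,0,0],[0,0,0],0]]}}

```text
time_s: 24.75
ee_pos: [471.0, 336.8, 232.5]
ee_rot: [146.0, 0.3, 80.3]
force: [0.6, -0.2, -0.1]
gripper_width: 0.5
```

Run:
```python
from fit import *
from h import *
st(); f=cam('scene'); crop(f,170,80,320,220,4,'s10.png')
q=env.state()['qpos']
A=(case([-60,116,230]),Rtilt(55));B=(case([-55,116,110]),Rtilt(55));C=(case([37,116,110]),Rtilt(55))
for X in(A,B,C):
    c,q=ik(*X,q0s=q);print(round(c,3),q.round(0))
steps(*A,8)
```

```text
24.75 pos [471.  336.8 232.5] rot [146.    0.3  80.3] case [-61.   -5.6 232.5] F [ 0.6 -0.2 -0.1] w 0.5 q [ 51.  10. 107. -39.  52.  -8.]
0.0 [ 58.  21.  93. -39.  59.  -3.]
0.0 [ 57.  28. 101. -47.  47.   9.]
0.0 [ 49.  31.  95. -45.  44.   1.]
[-0.1, -0.0, 0.1] [15.0, 0.0, 0.0]
[-0.1, -0.0, 0.1] [15.0, 0.0, 0.0]
[-0.1, -0.0, 0.1] [15.0, 0.0, 0.0]
[-0.1, -0.0, 0.1] [15.0, 0.0, 0.0]
[-0.1, -0.0, 0.1] [15.0, 0.0, 0.0]
[-0.1, -0.0, 0.1] [15.0, 0.0, 0.0]
[-0.1, -0.0, 0.1] [15.0, -0.0, 0.0]
[-0.1, -0.0, 0.1] [15.0, -0.0, 0.0]
```

View pics/s10.png

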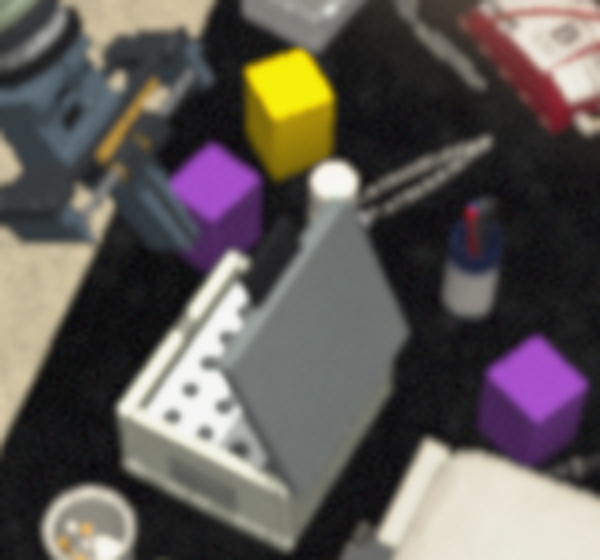

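The lid holds by itself with its top-left corner at (347,197), about 1.15 rad. Moving sideways to the knob side.

>>> {"method": "servo_tool", "body": {"plan": [[[0,0,0],[8,0,0],0],[[0,0,0],[14,0,0],0],[[0,0,0],[16,0,0],0],[[0,0,0],[16,0,0],0],[[0,0,0],[16,0,0],0],[[0,0,0],[16,0,0],0],[[0,0,0],[16,0,0],0],[[0,0,0],[12,0,0],0],[[0,0,0],[6,0,0],0],[[0,0,0],[0,0,0],0]]}}

```text
time_s: 26.05
ee_pos: [493.1, 465.0, 231.0]
ee_rot: [146.0, 0.3, 80.4]
force: [-0.5, -0.7, -0.5]
gripper_width: 0.3
```

Run:
```python
from h import *
st(); f=grab('top'); crop(f,150,150,290,270,5,'t10.png'); g=grab('wrist','w10.png')
steps(case([-50,116,118]),Rtilt(55),8)
for k in ([12,115,136],):
    print('knob top',((proj(f,case(k))-[150,150]+.5)*5).round(0),'wrist',proj(g,case(k),True).round(0))
```

```text
26.05 pos [493.1 465.  231. ] rot [146.    0.3  80.4] case [-62.9 124.5 231. ] F [-0.5 -0.7 -0.5] w 0.3 q [ 57.  21.  92. -37.  59.  -6.]
[-0.1, -0.0, 0.1] [-1.0, -7.0, 13.0]
[-0.1, -0.0, 0.1] [-1.0, -7.0, 13.0]
[-0.1, -0.0, 0.1] [-1.0, -7.0, 13.0]
[-0.1, -0.0, 0.1] [-1.0, -7.0, 13.0]
[-0.1, -0.0, 0.1] [-1.0, -7.0, 13.0]
[-0.1, -0.0, 0.1] [-1.0, -7.0, 13.0]
[-0.1, -0.0, 0.1] [-1.0, -7.0, 13.0]
[-0.1, -0.0, 0.1] [-1.0, -7.0, 13.0]
knob top [232. 259.] wrist [243. 191.]
```

View pics/t10.png

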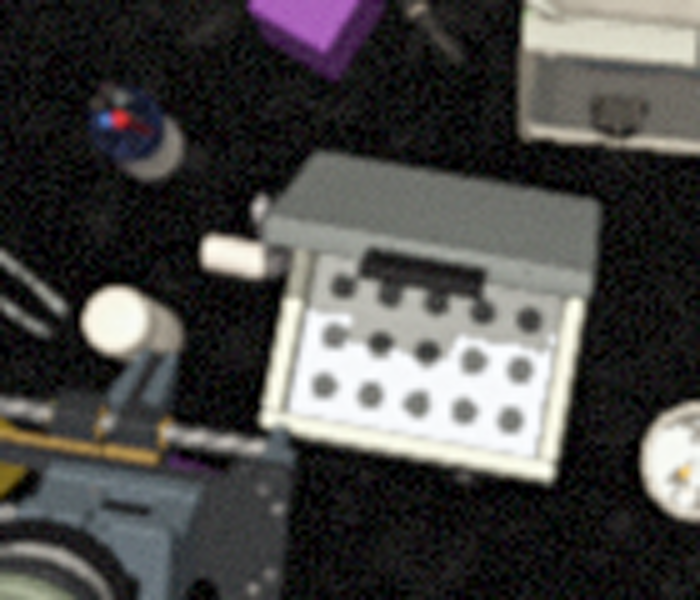

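View pics/w10.png

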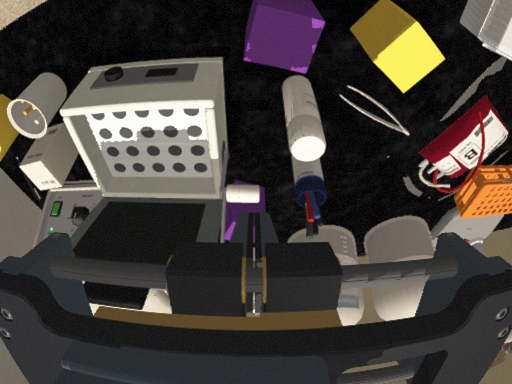

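>>> {"method": "servo_tool", "body": {"plan": [[[0,0,0],[-1,-3,6],0],[[0,0,0],[-1,-6,12],0],[[0,0,0],[-1,-7,14],0],[[0,0,0],[-1,-7,14],0],[[0,0,0],[-1,-7,14],0],[[0,0,0],[-1,-7,14],0],[[0,0,0],[-1,-7,14],0],[[0,0,0],[-1,-6,12],0],[[0,0,0],[0,-2,5],0],[[0,0,0],[0,0,0],0]]}}

```text
time_s: 27.4
ee_pos: [507.4, 450.3, 105.2]
ee_rot: [146.1, 0.5, 80.3]
force: [-1.2, 0.3, -0.6]
gripper_width: 0.6
```

Run:
```python
from h import *
st(); g=grab('wrist','w11.png')
print(proj(g,case([12,115,136]),True).round(0))
steps(case([-4,115,110]),Rtilt(55),8)
```

```text
27.4 pos [507.4 450.3 105.2] rot [146.1   0.5  80.3] case [-46.2 112.7 105.2] F [-1.2  0.3 -0.6] w 0.6 q [ 55.  27. 101. -45.  45.   6.]
[254. 307.]
[-0.1, -0.0, 0.1] [0.0, 5.0, 2.0]
[-0.1, -0.0, 0.1] [0.0, 5.0, 2.0]
[-0.1, -0.0, 0.1] [0.0, 5.0, 2.0]
[-0.1, -0.0, 0.1] [0.0, 5.0, 3.0]
[-0.1, -0.0, 0.1] [0.0, 5.0, 3.0]
[-0.1, -0.0, 0.1] [0.0, 5.0, 3.0]
[-0.1, -0.0, 0.1] [0.0, 5.0, 3.0]
[-0.1, -0.0, 0.1] [0.0, 5.0, 3.0]
```

View pics/w11.png

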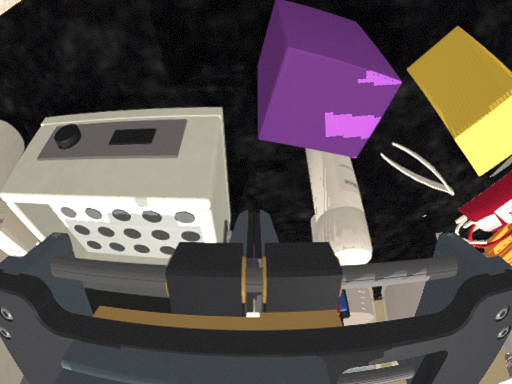

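>>> {"method": "servo_tool", "body": {"plan": [[[0,0,0],[0,4,2],0],[[0,0,0],[1,5,2],0],[[0,0,0],[1,5,3],0],[[0,0,0],[0,5,3],0],[[0,0,0],[0,5,3],0],[[0,0,0],[0,5,3],0],[[0,0,0],[0,5,3],0],[[0,0,0],[0,3,2],0],[[0,0,0],[0,0,0],0],[[0,0,0],[0,0,0],0]]}}

```text
time_s: 28.7
ee_pos: [553.4, 445.7, 111.0]
ee_rot: [146.0, 0.2, 80.3]
force: [-0.5, 0.5, 0.0]
gripper_width: 0.2
```

Run:
```python
from h import *
st(); f=grab('top'); crop(f,150,150,290,270,5,'t12.png'); f=cam('scene'); crop(f,170,80,320,220,4,'s12.png')
```

```text
28.7 pos [553.4 445.7 111. ] rot [146.    0.2  80.3] case [-1.000e-01  1.166e+02  1.110e+02] F [-0.5  0.5  0. ] w 0.2 q [ 51.  29.  98. -44.  45.   1.]
```

View pics/t12.png

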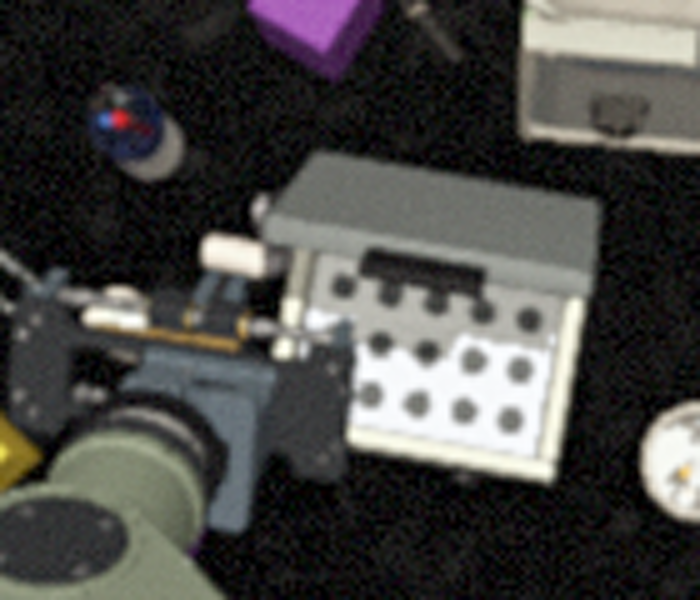

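View pics/s12.png

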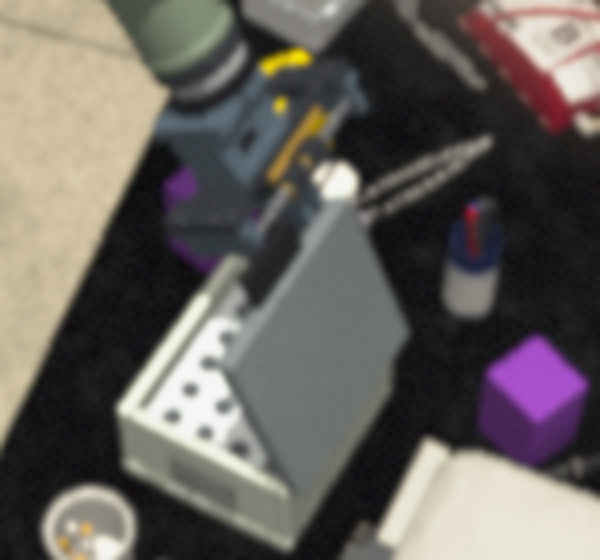

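>>> {"method": "servo_tool", "body": {"plan": [[[0,0,0],[0,3,2],0],[[0,0,0],[0,3.5,2.5],0],[[0,0,0],[0,3.5,2.5],0],[[0,0,0],[0,3.5,2.5],0],[[0,0,0],[0,3.5,2.5],0],[[0,0,0],[0,3.5,2.5],0],[[0,0,0],[0,3.5,2.5],0],[[0,0,0],[0,3,2],0],[[0,0,0],[0,0,0],0],[[0,0,0],[0,0,0],0]]}}

```text
time_s: 30.05
ee_pos: [583.7, 440.3, 107.3]
ee_rot: [146.4, 0.3, 80.2]
force: [-1.6, -0.2, 0.7]
gripper_width: 0.1
```

Run:
```python
from h import *
st(); f=grab('top'); crop(f,150,150,290,270,5,'t13.png')
for k in ([28,112,138],[45,112,136]): print(((proj(f,case(k))-[150,150]+.5)*5).round(0))
```

```text
30.05 pos [583.7 440.3 107.3] rot [146.4   0.3  80.2] case [ 30.7 116.9 107.3] F [-1.6 -0.2  0.7] w 0.1 q [ 49.  30.  96. -43.  44.  -3.]
[243. 232.]
[249. 203.]
```

View pics/t13.png

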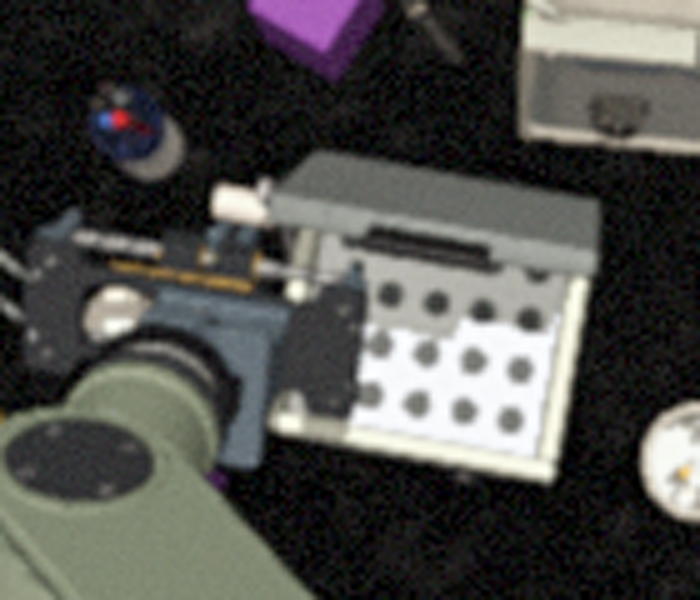

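The knob is at (241,203), where the locked position projects (249,203). I'll push a little further to feel the stop.

>>> {"method": "servo_tool", "body": {"plan": [[[0,0,0],[0,2,1],0],[[0,0,0],[0,2,1],0],[[0,0,0],[0,2,1],0],[[0,0,0],[0,2,1],0],[[0,0,0],[0,1,1],0],[[0,0,0],[0,0,0],0],[[0,0,0],[0,0,0],0],[[0,0,0],[0,0,0],0],[[0,0,0],[0,0,0],0],[[0,0,0],[0,0,0],0]]}}

```text
time_s: 31.35
ee_pos: [585.9, 439.9, 103.7]
ee_rot: [147.3, 0.1, 80.0]
force: [-3.8, 1.0, 0.3]
gripper_width: 0.5
```

Run:
```python
from h import *
st(); f=grab('top'); crop(f,150,150,290,270,5,'t14.png')
```

```text
31.35 pos [585.9 439.9 103.7] rot [1.473e+02 1.000e-01 8.000e+01] case [ 32.9 117.  103.7] F [-3.8  1.   0.3] w 0.5 q [ 48.  30.  95. -42.  44.  -4.]
```

View pics/t14.png

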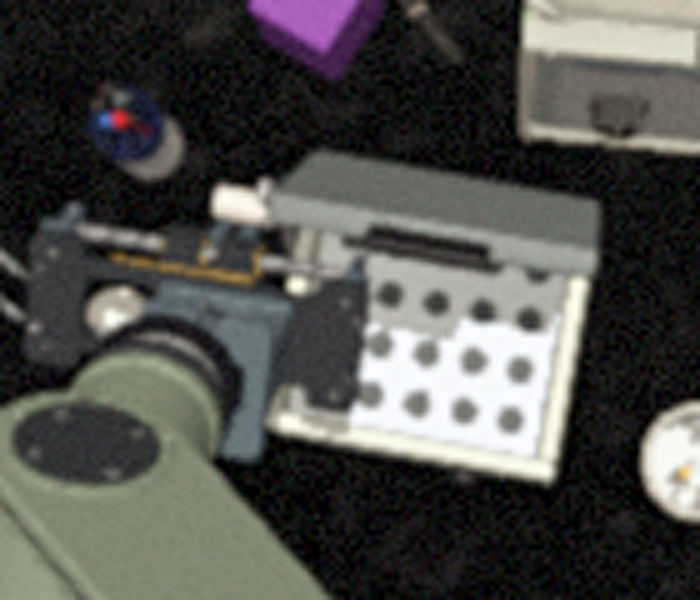

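It's on the stop: the knob hasn't moved and the tool meets about 4 N. Backing straight out.

>>> {"method": "servo_tool", "body": {"plan": [[[0,0,0],[0,-4,-3],0],[[0,0,0],[0,-6,-4],0],[[0,0,0],[0,-6,-4],0],[[0,0,0],[0,-6,-4],0],[[0,0,0],[0,-6,-4],0],[[0,0,0],[0,-6,-5],0],[[0,0,0],[0,-6,-6],0],[[0,0,0],[0,-5,-8],0],[[0,0,0],[0,-4,-8],0],[[0,0,0],[0,0,0],0]]}}

```text
time_s: 32.65
ee_pos: [517.6, 452.6, 118.4]
ee_rot: [147.1, 0.1, 80.1]
force: [0.7, -0.1, -0.2]
gripper_width: 0.4
```

>>> {"method": "servo_tool", "body": {"plan": [[[0,0,0],[0,4,-8],0],[[0,0,0],[0,5,-12],0],[[0,0,0],[0,5,-15],0],[[0,0,0],[0,5,-15],0],[[0,0,0],[0,5,-15],0],[[0,0,0],[0,3,-15],0],[[0,0,0],[0,0,-15],0],[[0,0,0],[0,0,-8],0],[[0,0,0],[0,0,0],0],[[0,0,0],[0,0,0],0]]}}

```text
time_s: 33.9
ee_pos: [482.8, 459.0, 228.1]
ee_rot: [147.1, -0.0, 80.1]
force: [-0.6, 0.7, 0.3]
gripper_width: -0.2
```

Run:
```python
from h import *
st(); f=grab('top','t15f.png'); crop(f,150,150,290,270,5,'t15.png'); g=cam('scene'); crop(g,150,80,320,290,3,'s15.png')
for th in (1.15,1.2,1.26):
    print(th,[((proj(g,case([72-147*np.cos(th)+16*np.sin(th),y,101+147*np.sin(th)+16*np.cos(th)]))-[150,80]+.5)*3).round(0).tolist() for y in(85,-85)])
for k in ([12,115,136],[28,112,138],[45,112,136]): print(((proj(f,case(k))-[150,150]+.5)*5).round(0))
```

```text
33.9 pos [482.8 459.  228.1] rot [147.1  -0.   80.1] case [-71.9 116.7 228.1] F [-0.6  0.7  0.3] w -0.2 q [ 57.  20.  93. -36.  58.  -6.]
1.15 [[320.0, 146.0], [230.0, 277.0]]
1.2 [[326.0, 148.0], [236.0, 279.0]]
1.26 [[334.0, 150.0], [245.0, 282.0]]
[232. 259.]
[243. 232.]
[249. 203.]
```

View pics/t15.png

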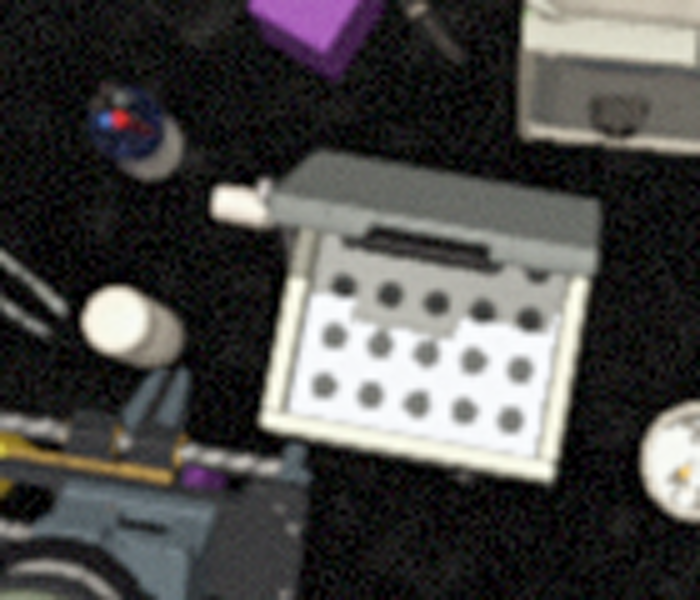

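View pics/s15.png

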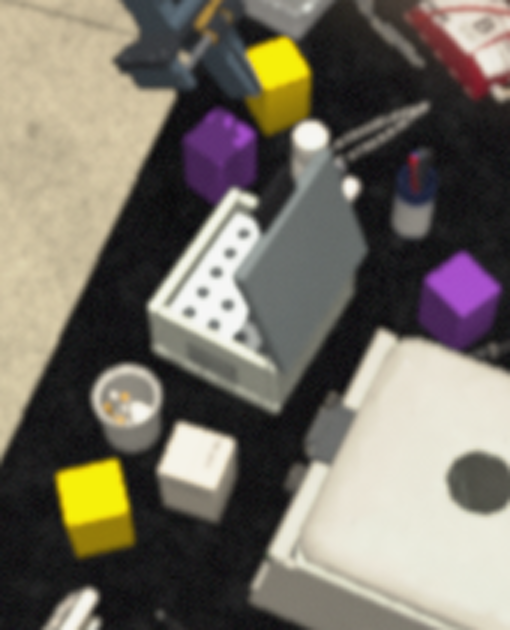

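The knob stays at the locked position, the lid is at about 1.2 rad, the carton is upright, and nothing else has moved. The gripper is clear.

Run:
```python
from h import *
print(env.job_done()); st()
```

```text
the job is handed in; nothing more can be done
None
the job is handed in; nothing more can be done
```

The job is done and handed in at about 34 s of the 69 s allowed; the interface gives no verdict.

**What I did:**
- I lifted the beige carton off the lid and stood it upright on the desk near (541, 131).
- I hooked the lip from below with closed fingers and raised the lid to about 1.15 rad. It held by itself when I backed off.
- I pushed the knob rearward until it met its stop, where it no longer moved against about 4 N.

**Last checks before hand-in:**
- **Stay and lid:** in the top view the knob stayed within about 2 px of where the locked position should appear. The lid was at about 1.2 rad.
- **Carton:** upright on the desk.
- **Other things:** the bottle, pen cup and beaker looked unmoved; the timer was only partly in view.
- **Gripper:** clear of everything, with about 0.7 N on the force reading, which is its usual noise.

**What went wrong:** my first tilted approach ran joint 4 up to -77.0°, right at its -77.06° limit. I re-planned with a steeper tool tilt and the joint stayed well inside its range after that. I saw no sign that the limit was passed.

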